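Clamp the bushes in the measuring fixture and shut the light shield

TASK

Get the batch ready for measuring: set every brass bush from the grey tray upright, fully home, in its own pocket of the fixture, with bushes on both sides of the stud so that the clamp bears evenly, then swing the blue clamp bar over the row against its stop. Start the yellow wing nut properly: turn it backward (counterclockwise) until you see it drop onto its thread, let it do so, and then run it on forward until the bar grips the bushes firmly. Last, push the shield's side door shut until its catch holds it, let go, and leave the other things on the bench where they lie.

Things in the scene. Friction and masses are not known exactly. Their poses are not given: they have to be found in the camera images.
- fixture: Fixed measuring fixture, 270 x 270 mm: aluminium base plate (110 x 254 mm, long along y, top 24 mm above the table) in a dark open-topped light shield (4 mm walls, 62 mm high; its floor 6 mm high). Origin at table level under the upright stud in its middle; z up, x away from the robot at yaw 0 (start yaw within 0.15 rad). Its -y side is the door.
- pocket1 (a point): Centre of the floor of a round pocket in the fixture's base plate: 37 mm wide, 6 mm deep (floor 18 mm, rim 24 mm above the table). The four pockets lie in a row along the fixture's y, at -104 mm; any bush may go in any pocket, but not all on one side of the stud.
- pocket2 (a point): Centre of the floor of a round pocket in the fixture's base plate: 37 mm wide, 6 mm deep (floor 18 mm, rim 24 mm above the table). The four pockets lie in a row along the fixture's y, at -60 mm; any bush may go in any pocket, but not all on one side of the stud.
- pocket3 (a point): Centre of the floor of a round pocket in the fixture's base plate: 37 mm wide, 6 mm deep (floor 18 mm, rim 24 mm above the table). The four pockets lie in a row along the fixture's y, at 60 mm; any bush may go in any pocket, but not all on one side of the stud.
- pocket4 (a point): Centre of the floor of a round pocket in the fixture's base plate: 37 mm wide, 6 mm deep (floor 18 mm, rim 24 mm above the table). The four pockets lie in a row along the fixture's y, at 104 mm; any bush may go in any pocket, but not all on one side of the stud.
- bush1: Turned brass bush, 34 mm across, 22 mm high, 14 mm bore, 120 g. Origin at the centre of its underside, z its axis, up as it stands in the tray. Two to four of the four bushes are there; None if absent.
- bush2: Turned brass bush, 34 mm across, 22 mm high, 14 mm bore, 120 g. Origin at the centre of its underside, z its axis, up as it stands in the tray. Two to four of the four bushes are there; None if absent.
- bush3: Turned brass bush, 34 mm across, 22 mm high, 14 mm bore, 120 g. Origin at the centre of its underside, z its axis, up as it stands in the tray. Two to four of the four bushes are there; None if absent.
- bush4: Turned brass bush, 34 mm across, 22 mm high, 14 mm bore, 120 g. Origin at the centre of its underside, z its axis, up as it stands in the tray. Two to four of the four bushes are there; None if absent.
- tray: Fixed grey sample tray, 170 x 170 mm, rim 12 mm high, inner floor 3 mm above the table. Origin under its centre.
- clamp_bar: Blue clamp bar, 244 x 24 x 12 mm, its middle on the stud. Origin on the stud's axis at the bar's underside: 45 mm above the table while its spring holds it up (5 mm over seated bushes), 40 mm when pressed onto them, which takes 6 to 9 N; a shoulder on the stud stops it just below that. It bears on all bushes only if there are some on both sides of the stud.
- bar_swing (a joint): Angle of the clamp bar about the stud (rad): 0 against its stop, lying over the row of pockets; grows counterclockwise from above to 1.57. Starts at 1.2 to 1.5, across the row. Stays where it is left (0.5 N at the knob moves it).
- bar_knob (a point): Top of the black-and-steel round knob on one arm of the clamp bar, 80 mm from the stud (on the +y arm at angle 0): 15 mm across its top 14 mm, 12 mm below that, 26 mm tall above the bar. Swing the bar by it.
- wing_nut: Yellow captive wing nut on the stud (70 g; a clip keeps it on). Origin on the axis at its underside, which stands 61 to 63.3 mm above the table while resting on the thread's end, 57.3 to 58.3 mm just after dropping off the thread start, 52 mm when tight. Hub 25 mm wide, 14 mm high. It drops only once the grip is opened. The stud ends 85 mm above the table.
- nut_turn (a joint): Turn of the nut (rad), clockwise from above + (forward); 6 mm a turn. At 0 its thread start lies on the stud's and the wings point along the fixture's x (wing direction = fixture yaw minus this). Starts at 0.6 to 2.0, not engaged; turned back it has dropped 6 mm by -0.45. Forward from there it meets the bar at about 1 rad, grips the bushes from about 7 and stops dead at 7.6, the thread end.
- nut_wing (a point): Middle of one wing's end face, 28 mm from the axis and 18 mm above the nut's underside. The two wings measure 56 mm over their flat end faces, which are 10 mm wide and stand 9 to 27 mm above the underside: take the nut by both ends.
- door (a joint): Angle of the light shield's side door (rad): 0 shut, grows as it opens outward, clockwise from above, to 1.7. Starts at 0.7 to 1.3. It stays where it is left; a sprung ball catch begins to resist at 0.05, gives way at 0.025 (some 5 N at the free end) and then holds the door at 0.
- door_hinge (a point): The door's upright hinge axis at the fixture's near right corner (x -125, y -132 mm in the fixture's frame), 31 mm above the table. The door panel runs 238 mm from it, 4 mm thick, from 5 to 59 mm above the table; shut, it lies along the fixture's +x.
- door_edge (a point): Middle of the door's free edge, 237 mm from the hinge axis, 32 mm above the table. Its outer face has a yellow strip.
- gauge_box: Bystander: wooden gauge box, 92 x 142 x 42 mm. Leave it alone.
- caliper: Bystander: digital caliper, 170 mm long, lying flat. Leave it alone.
- cleaner: Bystander: white bottle, 48 mm across, 120 mm tall. Leave it alone.
Mind the look-alikes: they are no part of the job. What is shaped like the bush4 but pink is not meant. What is shaped like the bush3 but white is not meant.

How it is judged (in metres and radians):
On the way, in this order (a step that is already met when the one before it is completed fails the run):
1. every bush sits fully home in a pocket, with at least one on each side of the stud (((horizontal distance between bush1 and pocket1 below 0.004 m and z of bush1 in the frame of pocket1 below 0.003 m) or (horizontal distance between bush1 and pocket2 below 0.004 m and z of bush1 in the frame of pocket2 below 0.003 m) or (horizontal distance between bush1 and pocket3 below 0.004 m and z of bush1 in the frame of pocket3 below 0.003 m) or (horizontal distance between bush1 and pocket4 below 0.004 m and z of bush1 in the frame of pocket4 below 0.003 m)) and angle between each of bush1, bush2, bush3, bush4's own z axis and vertical below 0.12 rad and ((horizontal distance between bush2 and pocket1 below 0.004 m and z of bush2 in the frame of pocket1 below 0.003 m) or (horizontal distance between bush2 and pocket2 below 0.004 m and z of bush2 in the frame of pocket2 below 0.003 m) or (horizontal distance between bush2 and pocket3 below 0.004 m and z of bush2 in the frame of pocket3 below 0.003 m) or (horizontal distance between bush2 and pocket4 below 0.004 m and z of bush2 in the frame of pocket4 below 0.003 m)) and ((horizontal distance between bush3 and pocket1 below 0.004 m and z of bush3 in the frame of pocket1 below 0.003 m) or (horizontal distance between bush3 and pocket2 below 0.004 m and z of bush3 in the frame of pocket2 below 0.003 m) or (horizontal distance between bush3 and pocket3 below 0.004 m and z of bush3 in the frame of pocket3 below 0.003 m) or (horizontal distance between bush3 and pocket4 below 0.004 m and z of bush3 in the frame of pocket4 below 0.003 m)) and ((horizontal distance between bush4 and pocket1 below 0.004 m and z of bush4 in the frame of pocket1 below 0.003 m) or (horizontal distance between bush4 and pocket2 below 0.004 m and z of bush4 in the frame of pocket2 below 0.003 m) or (horizontal distance between bush4 and pocket3 below 0.004 m and z of bush4 in the frame of pocket3 below 0.003 m) or (horizontal distance between bush4 and pocket4 below 0.004 m and z of bush4 in the frame of pocket4 below 0.003 m)) and y of any of bush1, bush2, bush3, bush4 in the frame of fixture below -0.03 m and y of any of bush1, bush2, bush3, bush4 in the frame of fixture above 0.03 m), for 0.2 s.
2. then the clamp bar is swung over the row, against its stop (value of joint bar_swing below 0.1 rad), for 0.2 s.
3. then the nut is turned backward until it has dropped off the thread start (value of joint nut_turn below -0.1 rad and z of wing_nut in the frame of fixture below 0.0597 m), for 0.2 s.
4. then the nut is run on until the bar grips the bushes (z of wing_nut in the frame of fixture below 0.0535 m and contact force between clamp_bar and bush1 above 1 N and contact force between clamp_bar and bush2 above 1 N and contact force between clamp_bar and bush3 above 1 N and contact force between clamp_bar and bush4 above 1 N), for 0.2 s.
5. then the door is pushed shut onto its catch (value of joint door below 0.012 rad), for 0.2 s.
At the end, for the whole second after the job is handed in: Every bush upright within 4 mm of a pocket's centre and within 3 mm of its floor, at least one on each side of the stud; the bar within 0.1 rad of its stop; the nut's underside below 53.5 mm and the bar pressing on each bush with more than 1 N; the door within 0.012 rad of shut (all of step 1 and all of step 4 and value of joint bar_swing below 0.1 rad and value of joint door below 0.012 rad); the robot touches nothing.
It fails at once if the gauge box is disturbed (moved more than 30 mm) (distance of gauge_box from where it was at the start of the episode above 0.03 m).
It fails at once if the caliper is disturbed (moved more than 30 mm) (distance of caliper from where it was at the start of the episode above 0.03 m).
It fails at once if the bottle is disturbed (moved more than 30 mm) (distance of cleaner from where it was at the start of the episode above 0.03 m).
Of bush1, bush2, bush3, bush4 only 2 to 4 are there at a start; the rules pass over those that are not, and their reading is None.
At some moment in a run one of bush1, bush2, bush3, bush4 may be knocked a few centimetres aside while the robot is not near it.
Once in a run the grip may slacken for a moment while it holds something.
It also fails if it takes over 210 s, if anything falls off the work surface, if the arm or the gripper's body presses on something with over 40 N, if the wrist force passes 120 N, or if a joint passes its speed limit or range.

ROBOT

A 6-joint arm with a two-finger parallel gripper is mounted at the origin on the work surface. World frame = base frame: x ahead of the robot, y to its left, z up, the work surface at z = 0. Lengths are in m, angles in degrees, forces in N, time in s.
With the tool pointing down it reaches from about 0.25 to 0.725 m from the base axis. Payload 9.7 kg.
Tool frame: the origin (TCP) lies on the mounting face of the last link; the fingertips stand 173 mm ahead of it and the grasp point (between the pads) lies 155 mm ahead of it; z points along the fingers, y is the line along which they close (so a half turn about z gives the same grasp; the last joint's range is limited). The gripper opens to 85 mm and grips with 20 to 120 N. Pads are 22 mm wide; open, the fingers measure 114 mm over their backs; the gripper's body (76 mm by 85 mm) begins 54 mm behind the grasp point. The pads swing forward as they close: fully open they stand 13 mm farther back than shut.
Start: joints at [-73.224, 4.979, 10.078, 95.1, 0, 90], TCP at [0.159, -0.527, 0.405] pointing down, gripper open.
Joint ranges: [-179.16, 179.16], [-48.56, 103.87], [-65.8, 70.77], [-126.05, 130.52], [-82.76, 87.17], [-180, 180]. Speed limits (degrees/s): [127.2, 127.2, 147.25, 180, 180, 180].

INTERFACE

Orientations are given as [roll, pitch, yaw] about the fixed x, y, z axes, in that order (R = Rz(yaw) Ry(pitch) Rx(roll)).
In Python, from workcell import bot, camera, camera_model, outline_of, pinpoint gives the robot as it stands.
- The arm moves only by the tool move_arm, never from a script. Its arguments are lists of equal length, an entry for each row: "jaw": the closure, from 0 (fully open) to 1 (shut); "delta_pos": the shift along the world's x, y, z in m, a list of three; "yaw": the turn about the world's z in rad. In form: {"jaw": [jaw, ...], "delta_pos": [[dx, dy, dz], ...], "yaw": [yaw, ...]}. A call has 1 to 10 rows; each row shifts and turns the commanded pose from where the row before left it; what a row does not reach is not made up. A row lasts 1/12 s, in which the tool goes at most 41.7 mm and 7.16 degrees, less where a joint would pass 70% of its speed; a pose out of reach is approached as far as the arm can. A call with a gripper value outside its range is refused whole. The fingers move at their own pace and stop on an object; "force" is the grip in N (left out, the last holds). Time passes only in rows, so rows that do not move let the fingers close. It gives the time, the measured TCP pose, the force, the opening and the grip force at its end, in the units of the state.
- bot.get_obs(): the state, without advancing time (a new reading comes with each control period).
- camera(name): name is "scene" or "top" or "wrist"; returns the picture (384x512x3 uint8, red, green, blue); there is no depth.
- camera_model(name): a dict with "fx", "fy", "cx", "cy" (pixels), "k1" (the pictures are not rectified: a ray, as slopes to the right and down, at radius r is drawn at 1 + k1 r^2 times it, then the intrinsics apply), "R" (3x3) and "t" (3): a world point X has camera coordinates R X + t. Camera axes: x right, y down, z forward; pixel columns grow to the right and rows downward; lengths in m; the calibration is good to about 2 mm. A picture is of the moment at which its call begins: read the wrist's pose just before it. camera_model takes no time and is no camera call; for the wrist camera it gives the pose at the moment of the call.
- bot.job_done(): hands the job in; it is judged then, once.
Trained networks look in the newest picture that a camera, given by its name, has taken for a name from the list of things; names that differ only in an ending like _2 or _b are one class to them, and where a whole thing is asked for, a point or a joint stands for the part that bears it (a point fixed in the world has none). Each returns a list of dicts, best first, with "confidence" (0 to 1); they miss things now and then, are a little off and sometimes report something else, mostly with a low value. They report only what shows in the picture. A call takes as long as a camera call. They do not tell look-alikes from the thing itself.
- outline_of(camera, thing): "mask" (384x512 bool, what is visible of it) and "xy" ([column, row] in pixels, amid what is visible of it).
- pinpoint(camera, thing): "xy" ([column, row] in pixels: a listed point, or the origin of a listed thing).
The state is a dict: "time": time; "q": joint angles; "qd": joint speeds; "joint_efforts": joint torques, N m; "ee_pos": TCP position; "tcp_rot": TCP orientation; "wrist_force": force on the tool from outside, world axes, zero at the start; "torque": the same for the moment, N m; "opening": finger opening in m; "grasp_force": force on a finger pad.
Only numpy, scipy, OpenCV 4.12 (cv2) and the standard library are available. Lean on these libraries where they do the work, as an engineer would, in place of code of your own. Each camera call takes 0.05 s, during which the arm holds its last target. There are 200 camera calls.

## Working session

There is one attempt and no reset: what is moved stays moved. The work goes in short steps, Python scripts to look and compute and a tool call to move; the robot and the scene stay as the last step left them, time stands still between calls to the robot, and variables do not carry over. Pictures are saved under pics/ and viewed, at most 14 in all, crops included, and the job is handed in when it is done.

Besides the shell and the picture viewer there is one more tool, called after "Emit:" as name([rows], argument=value, ...), one row to a line, values as JSON. move_arm: Moves the arm, as the interface text tells. Its arguments: {"type":"object","properties":{"jaw":{"type":"array"},"delta_pos":{"type":"array"},"yaw":{"type":"array"},"force":{"type":"number"}},"required":["jaw","delta_pos","yaw"]}

```bash
mkdir -p pics
cat > h.py <<'E'
import numpy as np, cv2
from workcell import bot, camera, camera_model, outline_of, pinpoint
def ray(name,xy,m=None):
    m=m or camera_model(name)
    d=np.array([(xy[0]-m["cx"])/m["fx"],(xy[1]-m["cy"])/m["fy"]])
    u=d.copy()
    for _ in range(20): u=d/(1+m["k1"]*(u@u))
    R=np.array(m["R"]);t=np.array(m["t"])
    return -R.T@t, R.T@np.array([u[0],u[1],1])
def at_z(name,xy,z,m=None):
    c,d=ray(name,xy,m); return c+d*(z-c[2])/d[2]
def proj(name,X,m=None):
    m=m or camera_model(name)
    p=np.array(m["R"])@np.array(X)+np.array(m["t"]); u=p[:2]/p[2]
    u=u*(1+m["k1"]*(u@u)); return np.array([u[0]*m["fx"]+m["cx"],u[1]*m["fy"]+m["cy"]])
def save(name,f,img=None):
    img=camera(name) if img is None else img
    cv2.imwrite("pics/"+f+".png",img[:,:,::-1]); return img
def find(cam,things,z=None):
    for t in things:
        for r in pinpoint(cam,t)[:6]:
            zz=Z.get(t) if z is None else z
            print(t,round(r["confidence"],2),np.round(r["xy"],1), np.round(at_z(cam,r["xy"],zz),4) if zz is not None else "")
Z=dict(fixture=0,pocket1=.018,pocket2=.018,pocket3=.018,pocket4=.018,bush1=.003,bush2=.003,bush3=.003,bush4=.003,tray=0,clamp_bar=.045,bar_knob=.083,wing_nut=.062,nut_wing=.080,door_hinge=.031,door_edge=.032)
E
python3 - <<'E'
from h import *
o=bot.get_obs(); print(o)
a=save("top","top0"); b=save("scene","scene0")
for c in("top","scene"):
    m=camera_model(c); print(c,m)
find("top",list(Z))
print("scene");find("scene",["fixture","bar_knob","wing_nut","nut_wing","door_hinge","door_edge","bush1","pocket1","pocket4"])
E
```

```text
{'time': 0.0, 'q': array([-7.32226371e+01,  5.01011654e+00,  1.00346432e+01,  9.50977007e+01,
       -2.69853429e-03,  8.99986158e+01]), 'qd': array([ 0.06871102,  0.04250376,  0.00970875, -0.04503127, -0.04449178,
       -0.07699438]), 'joint_efforts': array([ 1.38345025e-03, -5.20385349e+01,  4.64805722e+01,  1.62471912e-02,
       -5.96137693e-05, -9.22083871e-06]), 'ee_pos': array([ 0.15875612, -0.52659565,  0.40399404]), 'tcp_rot': array([-1.79926826e+02,  2.69676427e-03,  1.67787505e+01]), 'wrist_force': array([ 0.42807908, -0.60084313,  0.48219353]), 'torque': array([0.04872541, 0.00724686, 0.07905997]), 'grasp_force': 0.0, 'opening': 0.08501241745373461}
top {'fx': 435.7450191852834, 'fy': 435.7450191852834, 'cx': 261.9170486576771, 'cy': 194.96156012182976, 'k1': -0.020191008366145183, 'R': array([[-0.00766222, -0.99996994,  0.00118729],
       [-0.99829785,  0.00758075, -0.05782668],
       [ 0.05781595, -0.00162835, -0.99832593]]), 't': array([0.0652259 , 0.5739807 , 1.49462733])}
scene {'fx': 367.0630821372981, 'fy': 367.0630821372981, 'cx': 257.9128363619557, 'cy': 191.0
[... 3426 characters left out ...]
bush1 0.71 [350.  237.3] [0.4579 0.307  0.003 ]
bush1 0.69 [338.9 275.8] [0.5658 0.3785 0.003 ]
bush1 0.69 [318.9 311.9] [0.6675 0.4226 0.003 ]
bush1 0.68 [321.7 248. ] [0.5438 0.2931 0.003 ]
bush1 0.64 [378.3 305.7] [0.5476 0.4836 0.003 ]
bush1 0.59 [270.2 145.5] [ 0.3923 -0.1424  0.003 ]
pocket1 0.95 [240.9 164.9] [ 0.5442 -0.0902  0.018 ]
pocket1 0.88 [279.4 202.5] [0.5444 0.1128 0.018 ]
pocket1 0.81 [249.7 172.5] [ 0.5416 -0.0437  0.018 ]
pocket1 0.6 [271.2 195.6] [0.5471 0.0771 0.018 ]
pocket4 0.95 [240.9 164.9] [ 0.5442 -0.0902  0.018 ]
pocket4 0.88 [279.4 202.5] [0.5444 0.1128 0.018 ]
pocket4 0.81 [249.7 172.5] [ 0.5416 -0.0437  0.018 ]
pocket4 0.6 [271.2 195.6] [0.5471 0.0771 0.018 ]
```

Run:
```python
import cv2
a=cv2.imread("pics/top0.png"); cv2.imwrite("pics/top0c.png",cv2.resize(a[90:310,110:400],None,fx=2.7,fy=2.7,interpolation=cv2.INTER_CUBIC))
```

```text
(no output)
```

View pics/top0c.png

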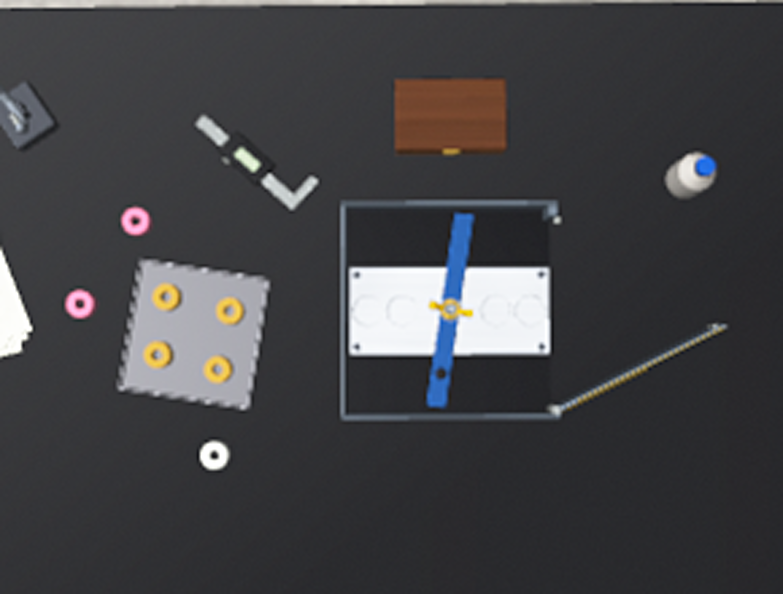

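View pics/scene0.png

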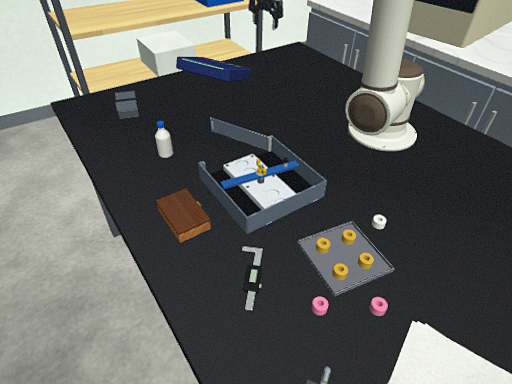

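Top crop: the four brass bushes are in the tray, at full-image pixels ≈(171,200), (195,205), (168,221) and (190,227). The look-alikes are pink at (160,172) and (140,202), and white at (189,258). The bar lies across the row with its knob on the near side, and the door is open on the right.

Run:
```python
from h import *
from scipy.spatial.transform import Rotation as Ro
m=camera_model("wrist"); o=bot.get_obs()
T=Ro.from_euler("xyz",o["tcp_rot"],degrees=True).as_matrix()
R=np.array(m["R"]);c=-R.T@np.array(m["t"])
print("cam in tool",np.round(T.T@(c-o["ee_pos"]),4));print(np.round(R@T,3),m["fx"])
a=cv2.imread("pics/top0.png")
hsv=cv2.cvtColor(a,cv2.COLOR_BGR2HSV)
k=cv2.inRange(hsv,(15,110,120),(32,255,255))
n,l,s,ce=cv2.connectedComponentsWithStats(k)
for i in range(1,n):
    if s[i,4]>8: print(ce[i].round(1),s[i,4],at_z("top",ce[i],.02).round(4))
```

```text
cam in tool [ 0.0787 -0.0008  0.0297]
[[ 0.002  1.     0.   ]
 [-0.952  0.001 -0.307]
 [-0.307  0.     0.952]] 265.65752057277587
[276.5 145.5] 12 [0.7465 0.0087 0.02  ]
[171.4 199.5] 62 [0.5608 0.3743 0.02  ]
[194.8 204.8] 63 [0.5419 0.2932 0.02  ]
[276.5 204.1] 39 [0.5422 0.0106 0.02  ]
[168.3 220.9] 65 [0.487  0.3845 0.02  ]
[190.5 226.2] 64 [0.4681 0.3079 0.02  ]
[ 65.8 339. ] 90 [0.0868 0.7344 0.02  ]
```

Emit:
move_arm([
  [0.02, 0.035, 0],
  [0.02, 0.035, 0],
  [0.02, 0.035, 0],
  [0.02, 0.035, 0],
  [0.02, 0.035, 0],
  [0.02, 0.035, 0],
  [0.02, 0.035, 0],
  [0.02, 0.035, 0],
  [0.02, 0.035, 0],
  [0.02, 0.035, 0],
], jaw=[0, 0, 0, 0, 0, 0, 0, 0, 0, 0], yaw=[0, 0, 0, 0, 0, 0, 0, 0, 0, 0])

```text
time: 2.18
ee_pos: [0.359, -0.1747, 0.405]
tcp_rot: [180.0, -0.0, 16.8]
wrist_force: [0.7, -0.6, -0.3]
opening: 0.0853
grasp_force: 0.0
```

Emit:
move_arm([
  [0.027, 0.025, 0],
  [0.027, 0.025, 0],
  [0.027, 0.025, 0],
  [0.027, 0.025, 0],
  [0.027, 0.025, 0],
  [0.027, 0.025, 0],
  [0.027, 0.025, 0],
  [0, 0, 0],
  [0, 0, 0],
  [0, 0, 0],
], jaw=[0, 0, 0, 0, 0, 0, 0, 0, 0, 0], yaw=[-0.1, -0.1, -0.093, 0, 0, 0, 0, 0, 0, 0])

```text
time: 3.02
ee_pos: [0.5476, -0.0016, 0.4045]
tcp_rot: [180.0, 0.0, -0.0]
wrist_force: [0.1, 0.0, 0.3]
opening: 0.0858
grasp_force: 0.0
```

Run:
```python
from h import *
np.save("wm.npy",camera_model("wrist"),allow_pickle=True)
a=save("wrist","w1")
find("wrist",["fixture","pocket1","wing_nut","nut_wing","bar_knob","clamp_bar","door_hinge","door_edge"])
print(bot.get_obs()["ee_pos"])
```

```text
fixture 0.6 [242.8 172.6] [0.5377 0.0113 0.    ]
pocket1 0.98 [167.  173.5] [0.5408 0.1158 0.018 ]
pocket1 0.95 [199.1 174. ] [0.54   0.0711 0.018 ]
pocket1 0.78 [314.1 172.5] [ 0.5421 -0.0879  0.018 ]
pocket1 0.64 [286.8 170.5] [ 0.5449 -0.05    0.018 ]
wing_nut 0.58 [241.9 178.6] [0.5448 0.0103 0.062 ]
wing_nut 0.43 [ 27.  187.1] [0.5344 0.2851 0.062 ]
wing_nut 0.31 [328.  258.4] [ 0.4334 -0.105   0.062 ]
nut_wing 0.66 [265.1 193. ] [ 0.5322 -0.0173  0.08  ]
bar_knob 0.85 [230.6 244.7] [0.4662 0.0245 0.083 ]
clamp_bar 0.96 [241.2 177.7] [0.5418 0.0121 0.045 ]
clamp_bar 0.53 [ 55.1 218.3] [0.4845 0.2711 0.045 ]
door_hinge 0.59 [328. 258.] [ 0.4156 -0.1148  0.031 ]
door_edge 0.8 [491.9 190.7] [ 0.521  -0.3403  0.032 ]
door_edge 0.73 [240.4 178.6] [0.5374 0.0139 0.032 ]
[ 0.54748848 -0.00195428  0.40498011]
```

View pics/w1.png

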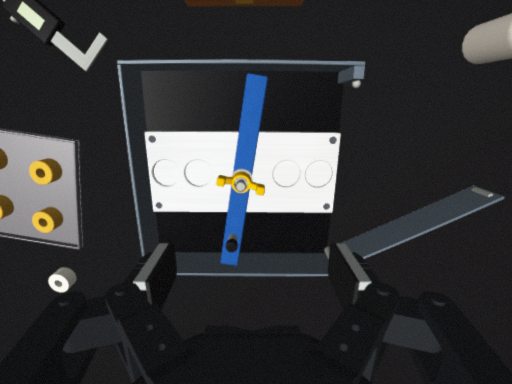

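```bash
cat >> h.py <<'E'
def plate(img,m,cam="wrist"):
    hsv=cv2.cvtColor(img,cv2.COLOR_RGB2HSV)
    k=cv2.inRange(hsv,(0,0,150),(180,40,255))
    n,l,s,ce=cv2.connectedComponentsWithStats(k)
    ids=[i for i in range(1,n) if s[i,4]>1500 and 100<ce[i][0]<400 and 80<ce[i][1]<300]
    ys,xs=np.nonzero(np.isin(l,ids))
    P=np.array([at_z(cam,(x,y),.024,m)[:2] for x,y in zip(xs,ys)])
    (c,sz,a)=cv2.minAreaRect((P*1000).astype(np.float32))
    return c,sz,a
E
python3 - <<'E'
from h import *
m=np.load("wm.npy",allow_pickle=True).item()
im=cv2.imread("pics/w1.png")[:,:,::-1].copy()
print(plate(im,m))
g=cv2.cvtColor(im,cv2.COLOR_RGB2GRAY)
for y in range(120,225,12): print(y,g[y,135:350:6])
E
```

```text
((542.2874145507812, 12.052162170410156), (255.5148468017578, 111.14580535888672), 89.68795776367188)
120 [38 37 60 60 53 52 47 45 43 48 38 38 36 36 33 32 29 30 92 94 89 35 27 24
 26 23 26 22 14 16 22 16 19 23 19 27]
132 [ 40  38 224 228 230 231 233 237 240 240 242 228 227 229 229 229 214 203
  95  93  88 201 178 176 175 173 171 167 135 134 130 130 124 120  67  28]
144 [ 38  36 243 243 245 245 246 246 247 247 247 248 247 247 247 247 246 151
  94  90  87 243 243 242 243 244 244 244 244 245 244 243 242 234 165  32]
156 [ 39  32 224 241 242 243 244 244 245 246 246 247 247 246 246 246 245  92
  95  88 197 242 243 243 241 243 243 243 243 243 242 242 241 240  37  26]
168 [ 39  40  57 136 244 245 244 245 240 246 247 247 247 248 248 247 247  96
 109  96 245 245 245 232 243 243 243 244 246 244 243 243 243 242  32  32]
180 [ 44  39  42 241 246 246 247 247 246 224 248 247 246 246 191 123 154 179
 108 146 243 244 244 231 244 244 243 220 244 245 245 245 243 243  33  30]
192 [104  36  38 246 247 246 247 247 247 246 247 245 246 245 245 245 106 155
 182 201 220 189 244 244 244 243 243 243 243 244 242 242 243 236  29  28]
204 [122  34  36 245  96 248 249 248 248 247 247 247 246 246 246 245  93  88
  88 244 244 244 245 244 245 244 245 245 244 245 244 244 104 114  28  32]
216 [43 39 41 35 23 25 27 20 20 17 21 25 18 22 21 20 91 89 90 22 13 18 17 20
 16 19 15 18 16 14 18 23 13 30 28 30]
```

Emit:
move_arm([
  [-0.003, 0.036, 0],
  [-0.003, 0.036, 0],
  [-0.003, 0.036, 0],
  [-0.003, 0.036, 0],
  [-0.003, 0.036, 0],
  [-0.003, 0.036, 0],
  [-0.003, 0.036, 0],
  [-0.003, 0.036, 0],
  [-0.003, 0.036, 0],
  [-0.003, 0.036, 0],
], jaw=[0.4, 0.4, 0.4, 0.4, 0.4, 0.4, 0.4, 0.4, 0.4, 0.4], yaw=[0.12, 0.12, 0.12, 0.12, 0.12, 0.12, 0.12, 0.12, 0.12, 0.12])

```text
time: 4.3
ee_pos: [0.5172, 0.3601, 0.4048]
tcp_rot: [180.0, -0.0, 69.1]
wrist_force: [0.6, 0.7, -0.4]
opening: 0.0509
grasp_force: 0.0
```

Emit:
move_arm([
  [0, 0, -0.02],
  [0, 0, -0.02],
  [0, 0, -0.02],
  [0, 0, 0],
  [0, 0, 0],
  [0, 0, 0],
], jaw=[0.4, 0.4, 0.4, 0.4, 0.4, 0.4], yaw=[0.12, 0.12, 0.124, 0, 0, 0])

```text
time: 4.8
ee_pos: [0.5178, 0.3582, 0.3461]
tcp_rot: [179.9, -0.0, 89.3]
wrist_force: [0.1, -0.3, 0.2]
opening: 0.0516
grasp_force: 0.0
```

```bash
cat >> h.py <<'E'
def brass(img,m,z,cam="wrist",amin=150):
    hsv=cv2.cvtColor(img,cv2.COLOR_RGB2HSV)
    k=cv2.inRange(hsv,(14,110,100),(32,255,255))
    n,l,s,ce=cv2.connectedComponentsWithStats(k)
    out=[]
    for i in range(1,n):
        if s[i,4]<amin: continue
        ys,xs=np.nonzero(l==i)
        P=np.array([at_z(cam,(x,y),z,m)[:2] for x,y in zip(xs,ys)])
        out.append((ce[i].round(1),s[i,4],P.mean(0).round(4),np.ptp(P,axis=0).round(4)))
    return out
def hole(img,m,xyw,z,cam="wrist"):
    "centre of dark bore near world point xyw at height z"
    px=proj(cam,[*xyw,z],m); g=cv2.cvtColor(img,cv2.COLOR_RGB2HSV)
    return px
E
python3 - <<'E'
from h import *
print(bot.get_obs()["ee_pos"],bot.get_obs()["opening"])
m=camera_model("wrist"); a=save("wrist","w2")
for r in brass(a,m,.025): print(*r)
find("wrist",["bush1"])
E
```

```text
[0.51784771 0.35823893 0.34609181] 0.05157531007509327
[221.8 162. ] 214 [0.4852 0.3819] [0.0266 0.0281]
[289.7 167. ] 348 [0.5608 0.3754] [0.0318 0.0341]
[214.2 220. ] 553 [0.4729 0.3122] [0.0326 0.0388]
[273.7 228.9] 521 [0.544  0.2999] [0.0316 0.0344]
bush1 0.9 [131.  215.7] [0.3628 0.3095 0.003 ]
bush1 0.84 [375.  128.7] [0.6627 0.416  0.003 ]
bush1 0.82 [213.7 216.7] [0.4696 0.3074 0.003 ]
bush1 0.74 [273.7 226.3] [0.5464 0.2933 0.003 ]
bush1 0.74 [283.8  66.1] [0.5545 0.483  0.003 ]
bush1 0.71 [226.6 155.3] [0.489  0.3859 0.003 ]
```

View pics/w2.png

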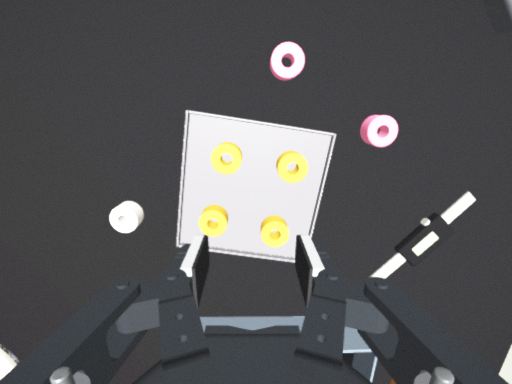

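```bash
cat >> h.py <<'E'
TH=np.linspace(0,2*np.pi,48)
def cen(h):
    M=cv2.moments(h); return np.array([M["m10"],M["m01"]])/M["m00"], M["m00"]
def bushes(img,m,z0=.003,cam="wrist",amin=100,smin=70):
    "fit bush silhouettes (r 17, h 22 mm) to brass blobs: x,y, area ratio"
    hsv=cv2.cvtColor(img,cv2.COLOR_RGB2HSV)
    k=cv2.morphologyEx(cv2.inRange(hsv,(14,smin,90),(36,255,255)),cv2.MORPH_CLOSE,np.ones((3,3),np.uint8))
    cs,_=cv2.findContours(k,cv2.RETR_EXTERNAL,cv2.CHAIN_APPROX_NONE)
    out=[]
    for c in cs:
        if cv2.contourArea(c)<amin: continue
        g,A=cen(cv2.convexHull(c)); p=at_z(cam,g,z0+.011,m)[:2]
        for _ in range(4):
            pts=[proj(cam,[p[0]+.017*np.cos(t),p[1]+.017*np.sin(t),z],m) for t in TH for z in(z0,z0+.022)]
            gp,Ap=cen(cv2.convexHull(np.float32(pts)))
            p=p+(at_z(cam,g,z0+.011,m)-at_z(cam,gp,z0+.011,m))[:2]
        out.append((p.round(4),round(A/Ap,2),g.round(0)))
    return out
E
python3 - <<'E'
from h import *
m=camera_model("wrist"); a=cv2.imread("pics/w2.png")[:,:,::-1].copy()
for r in bushes(a,m): print(*r)
t=cv2.imread("pics/top0.png")[:,:,::-1].copy()
print("top")
for r in bushes(t,camera_model("top"),cam="top",amin=20): print(*r)
E
```

```text
[0.5459 0.2928] 0.93 [274. 231.]
[0.4707 0.3077] 0.92 [213. 220.]
[0.5645 0.3744] 0.93 [292. 166.]
[0.4899 0.3854] 0.94 [226. 158.]
top
[0.0851 0.7345] 0.83 [ 66. 339.]
[0.4674 0.3099] 0.84 [190. 226.]
[0.4875 0.3868] 0.82 [168. 221.]
[0.5427 0.0109] 0.78 [276. 204.]
[0.5429 0.2949] 0.84 [194. 205.]
[0.5609 0.376 ] 0.83 [171. 200.]
```

Emit:
move_arm([
  [0.014, -0.0325, 0],
  [0.0137, -0.0327, 0],
  [0, 0, -0.035],
  [0, 0, -0.035],
  [0, 0, -0.035],
  [0, 0, -0.035],
  [0, 0, -0.022],
  [0, 0, 0],
  [0, 0, 0],
], jaw=[0.4, 0.4, 0.4, 0.4, 0.4, 0.4, 0.4, 0.4, 0.4], yaw=[0.006, 0.006, 0, 0, 0, 0, 0, 0, 0])

```text
time: 5.65
ee_pos: [0.5455, 0.2931, 0.1832]
tcp_rot: [-180.0, 0.0, 90.2]
wrist_force: [-0.2, 0.4, 0.6]
opening: 0.0517
grasp_force: 0.0
```

Emit:
move_arm([
  [0, 0, 0],
  [0, 0, 0],
  [0, 0, 0],
  [0, 0, 0],
  [0, 0, 0],
  [0, 0, 0],
], jaw=[0.8, 0.8, 0.8, 0.8, 0.8, 0.8], yaw=[0, 0, 0, 0, 0, 0], force=40)

```text
time: 6.15
ee_pos: [0.5463, 0.2936, 0.1859]
tcp_rot: [179.8, -0.1, 90.3]
wrist_force: [-0.7, -0.6, 7.4]
opening: 0.032
grasp_force: 39.9
```

Emit:
move_arm([
  [0, 0, 0.02],
  [0, 0, 0.03],
  [0, 0, 0.03],
  [0, 0, 0.02],
  [0, 0, 0],
  [0, 0, 0],
], jaw=[0.8, 0.8, 0.8, 0.8, 0.8, 0.8], yaw=[0, 0, 0, 0, 0, 0])

```text
time: 6.65
ee_pos: [0.5459, 0.2935, 0.2853]
tcp_rot: [179.8, -0.1, 90.3]
wrist_force: [-0.6, -0.1, -2.3]
opening: 0.0321
grasp_force: 40.2
```

Run:
```python
from h import *
o=bot.get_obs();print(o["ee_pos"],o["opening"],o["wrist_force"])
a=camera("wrist"); b=camera("scene")
x=cv2.resize(a[190:384,130:382],None,fx=1.55,fy=1.55); u,v=proj("scene",[.5455,.293,.08]).astype(int)
y=cv2.resize(b[v-60:v+60,u-70:u+70],None,fx=2.5,fy=2.5,interpolation=cv2.INTER_CUBIC)
h=min(len(x),len(y)); save("","p3",np.hstack([x[:h],y[:h]]))
```

```text
[0.54585215 0.29345591 0.2853062 ] 0.03214355188040119 [-0.55793278 -0.09791074 -2.30070862]
```

View pics/p3.png

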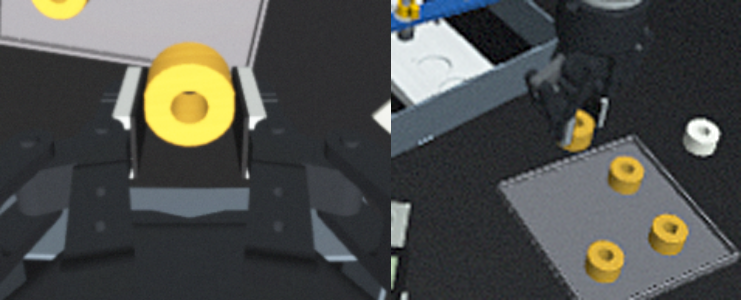

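Run:
```python
from h import *
o=bot.get_obs(); m=camera_model("wrist"); a=camera("wrist")
for r in bushes(a,m,z0=o["ee_pos"][2]-.183): print(*r, (r[0]-o["ee_pos"][:2]).round(4))
```

```text
[0.5454 0.2915] 0.99 [252. 251.] [ 0.     -0.0017]
[0.5011 0.3342] 0.34 [170. 182.] [-0.0443  0.041 ]
[0.5558 0.3731] 0.33 [275. 106.] [0.0104 0.0799]
[0.5129 0.3795] 0.34 [185.  92.] [-0.0325  0.0863]
```

Emit:
move_arm([
  [0, -0.038, 0],
  [0, -0.038, 0],
  [0, -0.038, 0],
  [0, -0.038, 0],
  [0, -0.038, 0],
  [0, -0.03, 0],
  [0, 0, 0],
  [0, 0, 0],
  [0, 0, 0],
  [0, 0, 0],
], jaw=[0.8, 0.8, 0.8, 0.8, 0.8, 0.8, 0.8, 0.8, 0.8, 0.8], yaw=[0, 0, 0, 0, 0, 0, 0, 0, 0, 0])

```text
time: 7.63
ee_pos: [0.5454, 0.074, 0.2821]
tcp_rot: [-179.9, -0.0, 90.3]
wrist_force: [-0.6, -0.1, -1.4]
opening: 0.0322
grasp_force: 40.1
```

Run:
```python
from h import *
o=bot.get_obs(); print(o["ee_pos"],o["opening"]);m=camera_model("wrist"); a=save("wrist","w4")
for r in bushes(a,m,z0=o["ee_pos"][2]-.183): print(*r, (r[0]-o["ee_pos"][:2]).round(4))
print(plate(a,m))
find("wrist",["pocket1","clamp_bar"])
```

```text
[0.54538258 0.07398954 0.28209282] 0.032222959508066466
[0.5393 0.0211] 0.08 [242. 318.] [-0.0061 -0.0529]
[0.6741 0.0607] 0.06 [455. 266.] [ 0.1287 -0.0133]
[0.5451 0.0676] 1.2 [251. 258.] [-0.0003 -0.0064]
((543.1127319335938, 78.70877075195312), (122.31547546386719, 110.86228942871094), 89.6688232421875)
pocket1 0.95 [251.  203.3] [0.5446 0.0691 0.018 ]
pocket1 0.78 [245.3 338.8] [ 0.5392 -0.0959  0.018 ]
pocket1 0.73 [249.9 306.1] [ 0.5443 -0.0494  0.018 ]
pocket1 0.57 [251.2 158. ] [0.5445 0.1119 0.018 ]
```

View pics/w4.png

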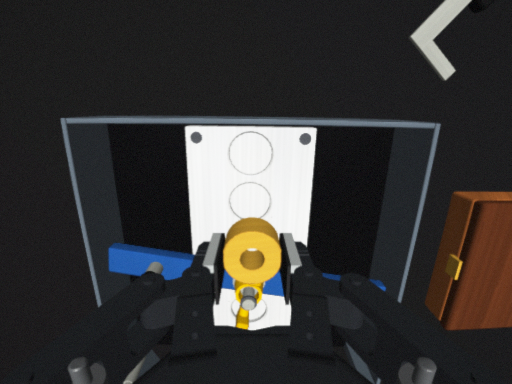

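```bash
cat >> h.py <<'E'
def ring(img,m,guess,z=.024,r=.0185,cam="wrist",w=.007,step=.0005):
    g=cv2.GaussianBlur(cv2.cvtColor(img,cv2.COLOR_RGB2GRAY),(3,3),0).astype(np.float32)
    best=[]
    for dx in np.arange(-w,w+1e-9,step):
        for dy in np.arange(-w,w+1e-9,step):
            p=np.float32([proj(cam,[guess[0]+dx+r*np.cos(t),guess[1]+dy+r*np.sin(t),z],m) for t in TH[:-1]])
            v=cv2.remap(g,p[:,:1],p[:,1:],cv2.INTER_LINEAR); best.append((v.mean(),guess[0]+dx,guess[1]+dy))
    best.sort(); return np.round(best[0],4)
E
python3 - <<'E'
from h import *
m=camera_model("wrist"); a=cv2.imread("pics/w4.png")[:,:,::-1].copy()
for g in [(.5426,.0724),(.543,.1164)]: print("w4",ring(a,m,g),ring(a,m,g,r=.018))
m1=np.load("wm.npy",allow_pickle=True).item(); a=cv2.imread("pics/w1.png")[:,:,::-1].copy()
for g in [(.5426,.0724),(.543,.1164),(.542,-.048),(.5415,-.092)]: print("w1",ring(a,m1,g))
E
```

```text
w4 [2.056166e+02 5.436000e-01 7.290000e-02] [2.084995e+02 5.436000e-01 7.290000e-02]
w4 [2.151029e+02 5.430000e-01 1.234000e-01] [2.182782e+02 5.435000e-01 1.234000e-01]
w1 [2.237373e+02 5.436000e-01 7.240000e-02]
w1 [2.096415e+02 5.485000e-01 1.234000e-01]
w1 [ 2.273023e+02  5.425000e-01 -4.700000e-02]
w1 [ 2.129237e+02  5.430000e-01 -9.900000e-02]
```

Emit:
move_arm([
  [-0.0022, -0.0003, -0.025],
  [0, 0, -0.025],
  [0, 0, -0.02],
  [0, 0, -0.006],
  [0, 0, -0.003],
  [0, 0, -0.003],
  [0, 0, 0],
  [0, 0, 0],
], jaw=[0.8, 0.8, 0.8, 0.8, 0.8, 0.8, 0.8, 0.8], yaw=[-0.01, 0, 0, 0, 0, 0, 0, 0])

```text
time: 8.45
ee_pos: [0.5436, 0.0731, 0.2018]
tcp_rot: [179.9, -0.0, 89.7]
wrist_force: [-0.1, -0.8, -1.8]
opening: 0.0322
grasp_force: 40.3
```

Emit:
move_arm([
  [0, 0, 0],
  [0, 0, 0],
  [0, 0, 0],
  [0, 0, 0.03],
  [0, 0.005, 0.04],
  [0, 0.035, 0.015],
  [0, 0.04, 0],
  [0, 0.04, 0],
  [0, 0, 0],
  [0, 0, 0],
], jaw=[0.4, 0.4, 0.4, 0.4, 0.4, 0.4, 0.4, 0.4, 0.4, 0.4], yaw=[0, 0, 0, 0, 0, 0, 0, 0, 0, 0])

```text
time: 9.28
ee_pos: [0.543, 0.1948, 0.2858]
tcp_rot: [180.0, -0.0, 89.9]
wrist_force: [-0.4, -0.1, 0.3]
opening: 0.0517
grasp_force: 0.0
```

Run:
```python
from h import *
o=bot.get_obs(); print(o["ee_pos"],o["opening"]);m=camera_model("wrist"); a=save("wrist","w5")
for z in(.018,.003): 
  for r in bushes(a,m,z0=z): print(z,*r)
print(plate(a,m))
```

```text
[0.54299132 0.19477544 0.28579451] 0.051671983229117334
0.018 [0.5441 0.0706] 0.9 [253. 312.]
0.018 [0.4745 0.306 ] 0.85 [163.  67.]
0.003 [0.5441 0.0571] 1.02 [253. 312.]
0.003 [0.4698 0.3082] 0.97 [163.  67.]
((543.2754516601562, 79.79069519042969), (111.56019592285156, 82.4100341796875), 0.028161149471998215)
```

View pics/w5.png

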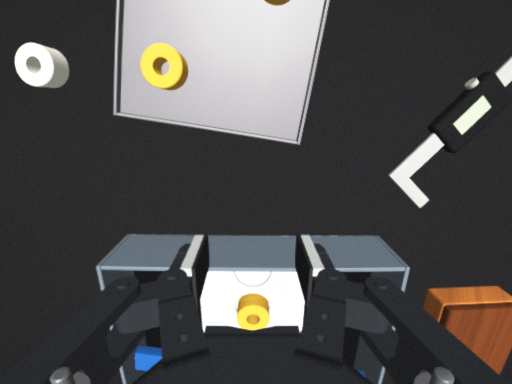

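Emit:
move_arm([
  [-0.0182, 0.0281, 0],
  [-0.0182, 0.0281, 0],
  [-0.0182, 0.0281, 0],
  [-0.0182, 0.0281, 0],
  [0, 0, -0.035],
  [0, 0, -0.035],
  [0, 0, -0.031],
  [0, 0, 0],
  [0, 0, 0],
], jaw=[0.4, 0.4, 0.4, 0.4, 0.4, 0.4, 0.4, 0.4, 0.4], yaw=[0, 0, 0, 0, 0, 0, 0, 0, 0])

```text
time: 10.08
ee_pos: [0.4703, 0.304, 0.184]
tcp_rot: [-179.9, 0.1, 89.6]
wrist_force: [1.4, -0.1, 0.9]
opening: 0.0514
grasp_force: 0.0
```

Emit:
move_arm([
  [0, 0, 0],
  [0, 0, 0],
  [0, 0, 0],
  [0, 0, 0],
  [0, 0, 0],
  [0, 0, 0.03],
  [0, 0, 0.04],
  [0, 0, 0.03],
  [0, 0, 0],
  [0, 0, 0],
], jaw=[0.8, 0.8, 0.8, 0.8, 0.8, 0.8, 0.8, 0.8, 0.8, 0.8], yaw=[0, 0, 0, 0, 0, 0, 0, 0, 0, 0])

```text
time: 10.92
ee_pos: [0.471, 0.3056, 0.2879]
tcp_rot: [179.7, -0.2, 89.7]
wrist_force: [1.2, -0.7, -2.7]
opening: 0.0316
grasp_force: 40.3
```

Run:
```python
from h import *
o=bot.get_obs(); print(o["ee_pos"],o["opening"],o["wrist_force"]);m=camera_model("wrist"); a=camera("wrist")
for r in bushes(a,m,z0=o["ee_pos"][2]-.183): print(*r, (r[0]-o["ee_pos"][:2]).round(4))
for r in bushes(a,m): print(*r)
```

```text
[0.47104511 0.3055545  0.28791797] 0.03164555636399594 [ 1.21827142 -0.65452173 -2.70968733]
[0.6612 0.2039] 0.19 [498. 361.] [ 0.1902 -0.1017]
[0.472 0.309] 0.98 [252. 244.] [0.001  0.0034]
[0.5243 0.3786] 0.32 [355. 122.] [0.0533 0.073 ]
[0.4818 0.3846] 0.31 [272. 109.] [0.0108 0.079 ]
[0.7975 0.0741] 0.55 [498. 361.]
[0.4722 0.2535] 2.9 [252. 244.]
[0.5639 0.3745] 0.95 [355. 122.]
[0.4896 0.3851] 0.97 [272. 109.]
```

Emit:
move_arm([
  [0.012, -0.032, 0],
  [0.012, -0.032, 0],
  [0.012, -0.032, 0],
  [0.012, -0.032, 0],
  [0.012, -0.032, 0],
  [0.0122, -0.032, 0],
  [0, 0, -0.035],
  [0, 0, -0.03],
  [0, 0, 0],
  [0, 0, 0],
], jaw=[0.8, 0.8, 0.8, 0.8, 0.8, 0.8, 0.8, 0.8, 0.8, 0.8], yaw=[0, 0, 0, 0, 0, 0, 0, 0, 0, 0])

```text
time: 11.8
ee_pos: [0.5417, 0.113, 0.2176]
tcp_rot: [-179.7, 0.1, 89.7]
wrist_force: [0.0, -0.2, 0.4]
opening: 0.0322
grasp_force: 29.0
```

Run:
```python
from h import *
o=bot.get_obs(); print(o["ee_pos"],o["opening"],o["wrist_force"],o["grasp_force"]);m=camera_model("wrist"); a=camera("wrist")
for r in bushes(a,m,z0=o["ee_pos"][2]-.183): print(*r, (r[0]-o["ee_pos"][:2]).round(4))
save("","w6",np.hstack([a[200:384,130:382],camera("scene")[130:314,150:380]]))
```

```text
[0.54166663 0.11297556 0.21764826] 0.03218223713995905 [ 0.0415904  -0.197211    0.37028157] 28.99833083152771
[0.7261 0.0261] 0.19 [501. 347.] [ 0.1844 -0.0869]
[0.5418 0.1029] 1.62 [253. 263.] [ 0.0001 -0.0101]
```

View pics/w6.png

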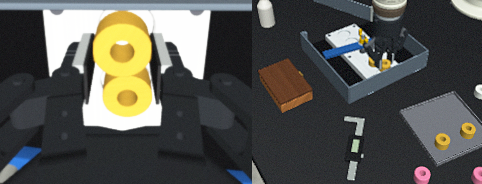

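```bash
cat >> h.py <<'E'
def bores(img,cam="wrist"):
    hsv=cv2.cvtColor(img,cv2.COLOR_RGB2HSV)
    k=cv2.inRange(hsv,(14,70,125),(36,255,255))
    cs,h=cv2.findContours(k,cv2.RETR_CCOMP,cv2.CHAIN_APPROX_NONE)
    return [(cen(c)[0],cv2.contourArea(c),cv2.boundingRect(c)) for c,q in zip(cs,h[0]) if q[3]>=0 and cv2.contourArea(c)>60]
E
python3 - <<'E'
from h import *
for f in("w4",):
    for b in bores(cv2.imread(f"pics/{f}.png")[:,:,::-1].copy()): print(f,b)
o=bot.get_obs();m=camera_model("wrist");a=camera("wrist")
for b in bores(a): 
    print(b,[(z,(at_z("wrist",b[0],z,m)[:2]-o["ee_pos"][:2]).round(4)) for z in(.04,.045,.05,.0567)])
m4=cv2.imread("pics/p3.png")
E
```

Run:
```python
from h import *
w4=cv2.imread("pics/w4.png")[:,:,::-1]; a=camera("wrist")
print("w4",[(r,int(w4[r,252,0])) for r in range(205,310,2)])
print("now",[(r,int(a[r,252,0])) for r in range(205,320,2)])
o=bot.get_obs();m=camera_model("wrist")
```

```text
w4 [(205, 246), (207, 245), (209, 246), (211, 245), (213, 245), (215, 245), (217, 212), (219, 171), (221, 171), (223, 177), (225, 172), (227, 170), (229, 170), (231, 207), (233, 240), (235, 238), (237, 237), (239, 239), (241, 241), (243, 238), (245, 239), (247, 238), (249, 240), (251, 190), (253, 167), (255, 171), (257, 172), (259, 171), (261, 167), (263, 174), (265, 174), (267, 170), (269, 186), (271, 238), (273, 241), (275, 240), (277, 241), (279, 241), (281, 239), (283, 217), (285, 221), (287, 180), (289, 120), (291, 118), (293, 116), (295, 114), (297, 70), (299, 100), (301, 171), (303, 200), (305, 194), (307, 191), (309, 192)]
now [(205, 157), (207, 150), (209, 221), (211, 226), (213, 221), (215, 221), (217, 222), (219, 226), (221, 223), (223, 237), (225, 254), (227, 254), (229, 254), (231, 254), (233, 254), (235, 254), (237, 254), (239, 254), (241, 254), (243, 254), (245, 226), (247, 219), (249, 219), (251, 220), (253, 224), (255, 221), (257, 222), (259, 218), (261, 219), (263, 249), (265, 254), (267, 254), (269, 254), (271, 253), (273, 254), (275, 254), (277, 253), (279, 254), (281, 254), (283, 254), (285, 254), (287, 238), (289, 216), (291, 222), (293, 220), (295, 216), (297, 221), (299, 226), (301, 220), (303, 239), (305, 254), (307, 254), (309, 254), (311, 254), (313, 254), (315, 254), (317, 254), (319, 254)]
```

Emit:
move_arm([
  [0.0016, 0.0002, -0.006],
  [0, 0, -0.004],
  [0, 0, -0.003],
  [0, 0, -0.003],
  [0, 0, 0],
  [0, 0, 0],
  [0, 0, 0],
], jaw=[0.8, 0.8, 0.8, 0.8, 0.8, 0.8, 0.8], yaw=[0, 0, 0, 0, 0, 0, 0])

```text
time: 12.58
ee_pos: [0.5443, 0.1135, 0.2038]
tcp_rot: [180.0, 0.0, 89.7]
wrist_force: [0.3, 0.4, -1.4]
opening: 0.032
grasp_force: 41.6
```

Emit:
move_arm([
  [0, 0, -0.002],
  [0, 0, 0],
  [0, 0, 0],
  [0, 0, 0],
  [0, 0, 0],
  [0, 0, 0.03],
  [0, 0, 0.04],
  [0, 0.03, 0.015],
  [0, 0.04, 0],
  [0, 0.04, 0],
], jaw=[0.8, 0.8, 0.4, 0.4, 0.4, 0.4, 0.4, 0.4, 0.4, 0.4], yaw=[0, 0, 0, 0, 0, 0, 0, 0, 0, 0])

```text
time: 13.42
ee_pos: [0.5446, 0.2243, 0.2887]
tcp_rot: [179.8, -0.1, 89.6]
wrist_force: [1.7, -0.9, -1.2]
opening: 0.0516
grasp_force: 0.0
```

Emit:
move_arm([
  [0.003, 0.03, 0],
  [0.003, 0.03, 0],
  [0.0045, 0.03, 0],
  [0.0045, 0.03, 0],
  [0.005, 0.03, 0],
  [0, 0, 0],
  [0, 0, 0],
], jaw=[0.4, 0.4, 0.4, 0.4, 0.4, 0.4, 0.4], yaw=[0, 0, 0, 0, 0, 0, 0])

```text
time: 14.0
ee_pos: [0.5641, 0.375, 0.2856]
tcp_rot: [-179.9, 0.0, 89.8]
wrist_force: [-0.4, -0.7, -1.1]
opening: 0.0512
grasp_force: 0.0
```

Run:
```python
from h import *
o=bot.get_obs(); print(o["ee_pos"],o["opening"],o["wrist_force"],o["grasp_force"]);m=camera_model("wrist"); a=camera("wrist")
for r in bushes(a,m): print(*r)
t=camera("top")
for r in bushes(t,camera_model("top"),z0=.018,cam="top",amin=20): print("top",*r)
```

```text
[0.56406656 0.37503701 0.2855933 ] 0.05124451494369588 [-0.44086977 -0.70745462 -1.13532211] 0.0
[0.5638 0.374 ] 0.93 [252. 197.]
[0.4895 0.3848] 0.94 [173. 186.]
top [0.089  0.7278] 0.81 [ 66. 339.]
top [0.5425 0.0121] 0.79 [276. 204.]
top [0.5416 0.0729] 0.82 [258. 204.]
top [0.5422 0.1174] 0.81 [246. 204.]
top [0.5601 0.3721] 0.76 [171. 200.]
```

Emit:
move_arm([
  [0, -0.0005, -0.035],
  [0, 0, -0.035],
  [0, 0, -0.0315],
  [0, 0, 0],
  [0, 0, 0],
  [0, 0, 0],
  [0, 0, 0],
  [0, 0, 0],
  [0, 0, 0],
  [0, 0, 0],
], jaw=[0.4, 0.4, 0.4, 0.4, 0.4, 0.8, 0.8, 0.8, 0.8, 0.8], yaw=[0, 0, 0, 0, 0, 0, 0, 0, 0, 0])

```text
time: 14.93
ee_pos: [0.565, 0.3732, 0.1886]
tcp_rot: [179.8, -0.1, 89.7]
wrist_force: [-0.9, -1.8, 8.0]
opening: 0.032
grasp_force: 40.3
```

Emit:
move_arm([
  [0, 0, 0.03],
  [0, 0, 0.04],
  [0, 0, 0.03],
  [0, 0, 0],
  [0, 0, 0],
  [0, 0, 0],
], jaw=[0.8, 0.8, 0.8, 0.8, 0.8, 0.8], yaw=[0, 0, 0, 0, 0, 0])

```text
time: 15.43
ee_pos: [0.5643, 0.373, 0.2856]
tcp_rot: [180.0, -0.0, 89.7]
wrist_force: [-0.3, -0.1, -1.7]
opening: 0.0316
grasp_force: 40.3
```

Run:
```python
from h import *
o=bot.get_obs(); print(o["ee_pos"],o["opening"],o["wrist_force"],o["grasp_force"]);m=camera_model("wrist"); a=camera("wrist")
for r in bushes(a,m,z0=o["ee_pos"][2]-.183): print(*r, (r[0]-o["ee_pos"][:2]).round(4))
```

```text
[0.56426897 0.37299794 0.28562949] 0.031618778827937004 [-0.26504693 -0.14625304 -1.68729496] 40.26002883911133
[0.5645 0.3753] 0.94 [252. 246.] [0.0002 0.0023]
[0.5213 0.4131] 0.32 [172. 184.] [-0.043   0.0401]
```

Emit:
move_arm([
  [-0.003, -0.038, 0],
  [-0.003, -0.038, 0],
  [-0.003, -0.038, 0],
  [-0.003, -0.038, 0],
  [-0.003, -0.038, 0],
  [-0.003, -0.038, 0],
  [-0.0033, -0.038, 0],
  [0, -0.038, 0],
  [0, -0.038, 0],
  [0, -0.038, 0],
], jaw=[0.8, 0.8, 0.8, 0.8, 0.8, 0.8, 0.8, 0.8, 0.8, 0.8], yaw=[0, 0, 0, 0, 0, 0, 0, 0, 0, 0])

```text
time: 16.32
ee_pos: [0.5421, -0.0087, 0.2839]
tcp_rot: [-179.9, -0.0, 89.7]
wrist_force: [1.5, 0.3, -1.6]
opening: 0.0321
grasp_force: 40.3
```

Emit:
move_arm([
  [0, -0.0417, 0],
  [0, 0, 0],
  [0, 0, -0.03],
  [0, 0, -0.03],
  [0, 0, -0.008],
  [0, 0, 0],
  [0, 0, 0],
], jaw=[0.8, 0.8, 0.8, 0.8, 0.8, 0.8, 0.8], yaw=[0, 0, 0, 0, 0, 0, 0])

```text
time: 16.9
ee_pos: [0.5428, -0.0484, 0.2172]
tcp_rot: [-179.9, -0.0, 89.7]
wrist_force: [0.4, -0.3, -0.9]
opening: 0.032
grasp_force: 40.3
```

Run:
```python
from h import *
o=bot.get_obs(); print(o["ee_pos"],o["opening"],o["wrist_force"],o["grasp_force"]);m=camera_model("wrist"); a=save("wrist","w7")
for r in bushes(a,m,z0=o["ee_pos"][2]-.185): print(*r, (r[0]-o["ee_pos"][:2]).round(4))
print([(r,int(a[r,252,0])) for r in range(205,300,2)])
```

```text
[ 0.54278312 -0.04844461  0.21716902] 0.03201554057762897 [ 0.37596527 -0.27342674 -0.8949318 ] 40.28266131877899
[ 0.5442 -0.0094] 2.77 [254. 186.] [0.0014 0.039 ]
[0.5437 0.0664] 0.67 [253.  28.] [0.0009 0.1148]
[(205, 139), (207, 156), (209, 180), (211, 176), (213, 155), (215, 157), (217, 160), (219, 168), (221, 168), (223, 168), (225, 192), (227, 236), (229, 236), (231, 240), (233, 238), (235, 237), (237, 240), (239, 241), (241, 238), (243, 241), (245, 232), (247, 170), (249, 170), (251, 165), (253, 167), (255, 164), (257, 170), (259, 169), (261, 163), (263, 173), (265, 232), (267, 236), (269, 236), (271, 237), (273, 238), (275, 235), (277, 229), (279, 239), (281, 239), (283, 239), (285, 240), (287, 239), (289, 238), (291, 240), (293, 239), (295, 240), (297, 238), (299, 239)]
```

Emit:
move_arm([
  [0.0004, -0.0013, -0.004],
  [0, 0, -0.004],
  [0, 0, -0.003],
  [0, 0, -0.003],
  [0, 0, 0],
  [0, 0, 0],
  [0, 0, 0],
], jaw=[0.8, 0.8, 0.8, 0.8, 0.8, 0.8, 0.8], yaw=[0, 0, 0, 0, 0, 0, 0])

```text
time: 17.53
ee_pos: [0.5435, -0.0499, 0.2036]
tcp_rot: [180.0, -0.0, 89.7]
wrist_force: [-0.8, 1.3, 4.5]
opening: 0.0317
grasp_force: 41.1
```

Emit:
move_arm([
  [0, 0, 0],
  [0, 0, 0],
  [0, 0, 0],
  [0, 0, 0.03],
  [0, 0, 0.04],
  [0, 0.03, 0.015],
  [0, 0.038, 0],
  [0, 0.038, 0],
  [0, 0.038, 0],
  [0, 0.038, 0],
], jaw=[0.4, 0.4, 0.4, 0.4, 0.4, 0.4, 0.4, 0.4, 0.4, 0.4], yaw=[0, 0, 0, 0, 0, 0, 0, 0, 0, 0])

```text
time: 18.37
ee_pos: [0.5431, 0.1336, 0.2883]
tcp_rot: [180.0, 0.0, 89.7]
wrist_force: [0.1, -0.5, 0.2]
opening: 0.0514
grasp_force: 0.0
```

Emit:
move_arm([
  [-0.007, 0.036, 0],
  [-0.007, 0.036, 0],
  [-0.008, 0.036, 0],
  [-0.008, 0.036, 0],
  [-0.008, 0.036, 0],
  [-0.008, 0.036, 0],
  [-0.008, 0.036, 0],
  [0, 0, 0],
  [0, 0, 0],
  [0, 0, 0],
], jaw=[0.4, 0.4, 0.4, 0.4, 0.4, 0.4, 0.4, 0.4, 0.4, 0.4], yaw=[0, 0, 0, 0, 0, 0, 0, 0, 0, 0])

```text
time: 19.2
ee_pos: [0.4893, 0.3839, 0.2878]
tcp_rot: [-180.0, 0.0, 89.7]
wrist_force: [0.2, -1.8, 0.0]
opening: 0.0512
grasp_force: 0.0
```

Run:
```python
from h import *
o=bot.get_obs(); print(o["ee_pos"],o["opening"],o["wrist_force"],o["grasp_force"]);m=camera_model("wrist"); a=camera("wrist")
for r in bushes(a,m): print(*r)
t=save("top","t8")
for r in bushes(t,camera_model("top"),z0=.018,cam="top",amin=20): print("top",*r)
```

```text
[0.4892924  0.38393014 0.28778707] 0.05117721441478743 [ 0.19036359 -1.80814988  0.04890637] 0.0
[0.4898 0.3851] 0.93 [252. 194.]
top [0.089  0.7278] 0.81 [ 66. 339.]
top [0.4876 0.3828] 0.76 [168. 221.]
top [0.5425 0.0121] 0.79 [276. 204.]
top [ 0.5416 -0.0476] 0.76 [294. 204.]
top [0.5416 0.0729] 0.82 [258. 204.]
top [0.5422 0.1174] 0.81 [246. 204.]
```

Emit:
move_arm([
  [0.0004, 0.0006, -0.035],
  [0, 0, -0.035],
  [0, 0, -0.0335],
  [0, 0, 0],
  [0, 0, 0],
  [0, 0, 0],
  [0, 0, 0],
  [0, 0, 0],
  [0, 0, 0],
  [0, 0, 0],
], jaw=[0.4, 0.4, 0.4, 0.4, 0.4, 0.8, 0.8, 0.8, 0.8, 0.8], yaw=[0, 0, 0, 0, 0, 0, 0, 0, 0, 0])

```text
time: 20.13
ee_pos: [0.4906, 0.3849, 0.1879]
tcp_rot: [179.8, -0.1, 89.7]
wrist_force: [0.5, -2.3, 7.5]
opening: 0.032
grasp_force: 40.3
```

Emit:
move_arm([
  [0, 0, 0.03],
  [0, 0, 0.04],
  [0, 0, 0.03],
  [0.008, -0.038, 0],
  [0.008, -0.038, 0],
  [0.008, -0.038, 0],
  [0.008, -0.038, 0],
  [0.008, -0.038, 0],
  [0.008, -0.038, 0],
  [0.005, -0.038, 0],
], jaw=[0.8, 0.8, 0.8, 0.8, 0.8, 0.8, 0.8, 0.8, 0.8, 0.8], yaw=[0, 0, 0, 0, 0, 0, 0, 0, 0, 0])

```text
time: 20.97
ee_pos: [0.5431, 0.1168, 0.2864]
tcp_rot: [179.8, -0.0, 89.7]
wrist_force: [1.3, -0.4, -1.7]
opening: 0.032
grasp_force: 40.1
```

Emit:
move_arm([
  [0, -0.038, 0],
  [0, -0.038, 0],
  [0, -0.038, 0],
  [0, -0.038, 0],
  [0, -0.038, 0],
  [0, -0.022, 0],
  [0, 0, 0],
  [0, 0, 0],
], jaw=[0.8, 0.8, 0.8, 0.8, 0.8, 0.8, 0.8, 0.8], yaw=[0, 0, 0, 0, 0, 0, 0, 0])

```text
time: 21.63
ee_pos: [0.5427, -0.0945, 0.286]
tcp_rot: [179.9, 0.0, 89.6]
wrist_force: [0.2, 0.7, -0.7]
opening: 0.0318
grasp_force: 40.1
```

Run:
```python
from h import *
o=bot.get_obs(); print(o["ee_pos"],o["opening"],o["wrist_force"],o["grasp_force"]);m=camera_model("wrist"); a=save("wrist","w9")
for r in bushes(a,m,z0=o["ee_pos"][2]-.185): print(*r, (r[0]-o["ee_pos"][:2]).round(4))
print([(r,int(a[r,252,0])) for r in range(205,300,2)])
```

```text
[ 0.54274494 -0.09451428  0.28595813] 0.03181679864228384 [ 0.21845486  0.71000285 -0.71448038] 40.145915150642395
[ 0.5431 -0.0949] 0.98 [252. 248.] [ 0.0004 -0.0004]
[ 0.5435 -0.036 ] 0.37 [252. 151.] [0.0008 0.0585]
[ 6.743e-01 -3.000e-04] 0.03 [502.  81.] [0.1316 0.0942]
[0.5426 0.0111] 0.73 [249.  49.] [-1.000e-04  1.056e-01]
[(205, 243), (207, 244), (209, 243), (211, 243), (213, 201), (215, 168), (217, 173), (219, 172), (221, 175), (223, 174), (225, 167), (227, 204), (229, 243), (231, 241), (233, 240), (235, 238), (237, 239), (239, 239), (241, 240), (243, 238), (245, 100), (247, 114), (249, 169), (251, 165), (253, 170), (255, 172), (257, 172), (259, 167), (261, 168), (263, 167), (265, 173), (267, 235), (269, 236), (271, 237), (273, 237), (275, 239), (277, 239), (279, 227), (281, 44), (283, 32), (285, 28), (287, 28), (289, 35), (291, 30), (293, 32), (295, 30), (297, 29), (299, 29)]
```

Emit:
move_arm([
  [0.0005, 0.001, -0.03],
  [0, 0, -0.03],
  [0, 0, -0.01],
  [0, 0, -0.004],
  [0, 0, -0.004],
  [0, 0, -0.004],
  [0, 0, 0],
  [0, 0, 0],
  [0, 0, 0],
], jaw=[0.8, 0.8, 0.8, 0.8, 0.8, 0.8, 0.8, 0.8, 0.8], yaw=[0, 0, 0, 0, 0, 0, 0, 0, 0])

```text
time: 22.43
ee_pos: [0.5435, -0.0923, 0.2035]
tcp_rot: [179.9, -0.0, 89.7]
wrist_force: [-2.3, 0.1, 0.1]
opening: 0.0319
grasp_force: 40.2
```

Emit:
move_arm([
  [0, 0, 0],
  [0, 0, 0],
  [0, 0, 0],
  [0, 0, 0.03],
  [0, 0, 0.04],
  [-0.015, 0.025, 0.03],
  [-0.015, 0.025, 0],
  [-0.015, 0.025, 0],
  [-0.015, 0.022, 0],
  [-0.0175, 0.02, 0],
], jaw=[0.4, 0.4, 0.4, 0.4, 0.4, 0.4, 0.4, 0.4, 0.4, 0.4], yaw=[0, 0, 0, 0, 0, 0, 0, 0, 0, 0])

```text
time: 23.27
ee_pos: [0.4653, 0.0256, 0.303]
tcp_rot: [179.9, -0.0, 89.7]
wrist_force: [0.4, -0.3, -1.0]
opening: 0.0512
grasp_force: 0.0
```

Emit:
move_arm([
  [0, 0, 0],
  [0, 0, 0],
], jaw=[0.4, 0.4], yaw=[0, 0])

```text
time: 23.43
ee_pos: [0.4654, 0.0253, 0.3032]
tcp_rot: [179.9, -0.0, 89.8]
wrist_force: [0.5, 0.3, -0.9]
opening: 0.0513
grasp_force: 0.0
```

Run:
```python
from h import *
o=bot.get_obs(); print(o["ee_pos"],o["opening"],o["wrist_force"]);m=camera_model("wrist"); a=save("wrist","w10")
find("wrist",["bar_knob","wing_nut","nut_wing","clamp_bar"])
t=save("top","t10")
for r in bushes(t,camera_model("top"),z0=.018,cam="top",amin=20): print("top",*r)
s=cv2.resize(camera("scene")[130:230,190:340],None,fx=3.8,fy=3.84)
save("","v10",np.hstack([s[:384],a])[:, :800] if 0 else np.hstack([cv2.resize(s,(400,267)),cv2.resize(a,(356,267))]))
```

```text
[0.46539214 0.02530012 0.3032094 ] 0.05128892161674698 [ 0.45414392  0.33361902 -0.9427426 ]
bar_knob 0.7 [247.7 217.2] [0.4633 0.0237 0.083 ]
wing_nut 0.83 [341.3 218.7] [0.5438 0.0129 0.062 ]
nut_wing 0.95 [337.4 261.5] [ 0.5379 -0.0183  0.08  ]
clamp_bar 0.9 [336.8 216. ] [0.5453 0.0083 0.045 ]
top [0.0892 0.728 ] 0.79 [ 66. 339.]
top [0.5432 0.0108] 0.72 [277. 204.]
top [ 0.5415 -0.0916] 0.75 [306. 204.]
top [ 0.5441 -0.0468] 0.61 [293. 203.]
top [0.5424 0.073 ] 0.77 [258. 204.]
top [0.5422 0.1174] 0.81 [246. 204.]
```

View pics/v10.png

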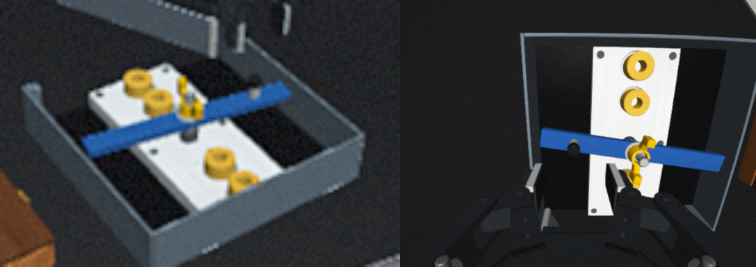

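Emit:
move_arm([
  [-0.001, -0.001, -0.03],
  [0, 0, -0.033],
  [0, 0, 0],
  [0, 0, 0],
  [0, 0, 0],
  [0, 0, 0],
  [0, 0, 0],
  [0, 0, 0],
  [0, 0, 0],
  [0, 0, 0],
], jaw=[0.5, 0.5, 0.5, 0.5, 0.9, 0.9, 0.9, 0.9, 0.9, 0.9], yaw=[0, 0, 0, 0, 0, 0, 0, 0, 0, 0], force=20)

```text
time: 24.62
ee_pos: [0.4642, 0.0236, 0.241]
tcp_rot: [-179.9, -0.0, 89.7]
wrist_force: [-9.0, 1.0, 3.2]
opening: 0.0138
grasp_force: 21.8
```

Run:
```python
from h import *
o=bot.get_obs(); p=o["ee_pos"][:2]; print(p,o["opening"],o["grasp_force"])
c=np.array([.5431,.0127]); v=p-c; r=np.hypot(*v); th=np.arctan2(-v[0],v[1]); print(r,th)
ts=np.linspace(th,-.03,14); P=c+.08*np.c_[-np.sin(ts),np.cos(ts)]
print((P-P[0]).round(4)[-1]); print(np.diff(P,axis=0).round(4).tolist())
```

```text
[0.46421031 0.02363014] 0.013800981027013685 21.75611525774002
0.07964327802497384 1.4331230747429535
[0.0816 0.069 ]
[[0.0017, 0.0088], [0.0027, 0.0086], [0.0037, 0.0082], [0.0046, 0.0078], [0.0054, 0.0072], [0.0062, 0.0065], [0.0069, 0.0058], [0.0075, 0.005], [0.008, 0.0041], [0.0084, 0.0032], [0.0087, 0.0022], [0.0089, 0.0012], [0.009, 0.0002]]
```

Emit:
move_arm([
  [0.0007, 0.0088, 0],
  [0.0027, 0.0086, 0],
  [0.0037, 0.0082, 0],
  [0.0046, 0.0078, 0],
  [0.0054, 0.0072, 0],
  [0.0062, 0.0065, 0],
  [0.0069, 0.0058, 0],
  [0.0075, 0.005, 0],
  [0.008, 0.0041, 0],
  [0, 0, 0],
], jaw=[0.9, 0.9, 0.9, 0.9, 0.9, 0.9, 0.9, 0.9, 0.9, 0.9], yaw=[0, 0, 0, 0, 0, 0, 0, 0, 0, 0])

```text
time: 25.45
ee_pos: [0.5113, 0.0873, 0.2414]
tcp_rot: [179.9, -0.2, 89.8]
wrist_force: [-5.0, 10.9, 4.3]
opening: 0.014
grasp_force: 21.8
```

Emit:
move_arm([
  [0.0084, 0.0042, 0],
  [0.0087, 0.0022, 0],
  [0.0089, 0.0012, 0],
  [0.009, 0.0002, 0],
  [0.002, 0, 0],
  [0, 0, 0],
  [0, 0, 0],
], jaw=[0.9, 0.9, 0.9, 0.9, 0.9, 0.9, 0.9], yaw=[0, 0, 0, 0, 0, 0, 0])

```text
time: 26.03
ee_pos: [0.5472, 0.0933, 0.2392]
tcp_rot: [-179.8, -0.0, 89.7]
wrist_force: [-10.7, 0.5, 5.4]
opening: 0.0142
grasp_force: 22.0
```

Emit:
move_arm([
  [-0.002, 0, 0],
  [0, 0, 0],
  [0, 0, 0.035],
  [0, 0, 0.035],
  [0, -0.015, 0.03],
  [0, -0.02, 0],
  [0, -0.02, 0],
  [0, -0.02, 0],
  [0, -0.006, 0],
  [0, 0, 0],
], jaw=[0.5, 0.5, 0.5, 0.5, 0.3, 0.2, 0, 0, 0, 0], yaw=[0, 0, 0, -0.124, -0.124, -0.124, -0.124, -0.124, -0.124, -0.124])

```text
time: 26.87
ee_pos: [0.5461, 0.0106, 0.3399]
tcp_rot: [179.9, -0.1, 39.5]
wrist_force: [-0.1, -0.8, -1.0]
opening: 0.0856
grasp_force: 0.0
```

Emit:
move_arm([
  [0, 0, 0],
  [0, 0, 0],
  [0, 0, 0],
  [0, 0, 0],
  [0, 0, 0],
  [0, 0, 0],
  [0, 0, 0],
  [0, 0, 0],
  [0, 0, 0],
], jaw=[0, 0, 0, 0, 0, 0, 0, 0, 0], yaw=[-0.124, -0.124, -0.124, -0.124, -0.124, -0.124, -0.124, 0, 0])

```text
time: 27.62
ee_pos: [0.5423, -0.0474, 0.3396]
tcp_rot: [-177.8, -0.0, -5.4]
wrist_force: [-0.7, -0.1, -0.5]
opening: 0.0857
grasp_force: 0.0
```

Run:
```python
from h import *
o=bot.get_obs(); print(o["ee_pos"],o["tcp_rot"],o["opening"],o["wrist_force"]);m=camera_model("wrist"); a=save("wrist","w11")
find("wrist",["bar_knob","wing_nut","nut_wing","clamp_bar"])
print(plate(a,m))
```

```text
[ 0.54228546 -0.04741063  0.33964345] [-1.77786468e+02 -1.29028272e-02 -5.38854428e+00] 0.08574792702932087 [-0.7434001  -0.0834945  -0.51764804]
bar_knob 0.84 [115.6 212.6] [0.5401 0.0953 0.083 ]
wing_nut 0.72 [203.9 195. ] [0.5444 0.0136 0.062 ]
nut_wing 0.81 [229.6 214. ] [ 0.5295 -0.0123  0.08  ]
nut_wing 0.38 [207.  194.1] [0.5505 0.0063 0.08  ]
nut_wing 0.17 [114.7 212.9] [0.5385 0.0989 0.08  ]
clamp_bar 0.86 [207.3 193.6] [0.5403 0.0145 0.045 ]
((542.219482421875, 12.736961364746094), (255.18699645996094, 111.52261352539062), 89.65129852294922)
```

View pics/w11.png

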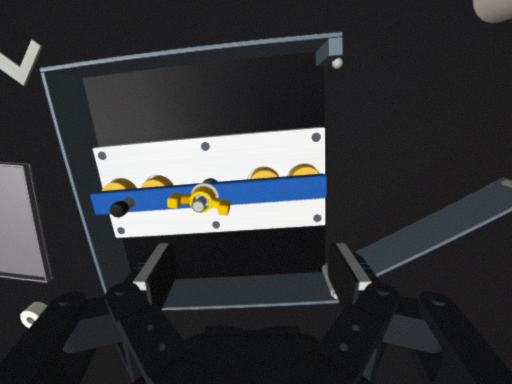

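Run:
```python
from h import *
o=bot.get_obs(); print(o["ee_pos"],o["tcp_rot"],o["q"].round(2),o["qd"].round(2))
```

```text
[ 0.542143   -0.04495584  0.33949361] [-1.77785704e+02  3.05144995e-02 -5.13609437e+00] [ -5.19   3.32   1.09  87.81   2.21 179.94] [ 0.06 -0.06 -0.05  0.04  0.   -0.08]
```

Emit:
move_arm([
  [0, 0, 0],
  [0, 0, 0],
  [0, 0, 0],
], jaw=[0, 0, 0], yaw=[0, 0, 0])

```text
time: 28.12
ee_pos: [0.542, -0.0453, 0.3394]
tcp_rot: [-177.8, 0.0, -5.2]
wrist_force: [0.5, 0.1, -0.3]
opening: 0.0853
grasp_force: 0.0
```

Emit:
move_arm([
  [0, 0, 0],
  [0, 0, 0],
  [0, 0, 0],
  [0, 0, 0],
  [0, 0, 0],
  [0, 0, 0],
  [0, 0, 0],
  [0, 0, 0],
  [0, 0, 0],
  [0, 0, 0],
], jaw=[0, 0, 0, 0, 0, 0, 0, 0, 0, 0], yaw=[0.12, 0.12, 0.12, 0.12, 0.12, 0.12, 0.12, 0.12, 0.12, 0.12])

```text
time: 28.95
ee_pos: [0.5419, -0.0456, 0.3394]
tcp_rot: [-177.8, 0.0, 63.9]
wrist_force: [0.5, -0.2, 1.1]
opening: 0.0854
grasp_force: 0.0
```

Emit:
move_arm([
  [0, 0, 0],
  [0, 0, 0],
  [0, 0, 0],
  [0, 0, 0],
  [0, 0, 0],
  [0, 0, 0],
  [0, 0, 0],
  [0, 0, 0],
  [0, 0, 0],
  [0, 0, 0],
], jaw=[0, 0, 0, 0, 0, 0, 0, 0, 0, 0], yaw=[0.12, 0.12, 0.12, 0.12, 0.12, 0.12, 0.12, 0.12, 0.12, 0.12])

```text
time: 29.78
ee_pos: [0.542, -0.0456, 0.3395]
tcp_rot: [-177.8, 0.0, 132.6]
wrist_force: [-0.8, 0.6, 0.1]
opening: 0.0851
grasp_force: 0.0
```

Emit:
move_arm([
  [0, 0, 0],
  [0, 0, 0],
  [0, 0, 0],
  [0, 0, 0],
  [0, 0, 0],
  [0, 0, 0],
  [0, 0, 0],
  [0, 0, 0],
], jaw=[0, 0, 0, 0, 0, 0, 0, 0], yaw=[0.12, 0.12, 0.12, 0.12, 0.12, 0.07, 0, 0])

```text
time: 30.45
ee_pos: [0.5419, -0.0456, 0.3395]
tcp_rot: [-177.8, 0.1, 170.5]
wrist_force: [-0.5, 0.1, -0.1]
opening: 0.0857
grasp_force: 0.0
```

Emit:
move_arm([
  [0, 0, 0],
  [0, 0, 0],
  [0, 0, 0],
  [0, 0, 0],
  [0, 0, 0],
  [0, 0, 0],
  [0, 0, 0],
  [0, 0, 0],
  [0, 0, 0],
  [0, 0, 0],
], jaw=[0, 0, 0, 0, 0, 0, 0, 0, 0, 0], yaw=[0.12, 0.12, 0.12, 0.12, 0.12, 0.12, 0.12, 0.12, 0.12, 0.12])

```text
time: 31.28
ee_pos: [0.5419, -0.0457, 0.3394]
tcp_rot: [-177.8, 0.0, -120.4]
wrist_force: [-0.5, 0.9, 0.2]
opening: 0.0852
grasp_force: 0.0
```

Emit:
move_arm([
  [0, 0, 0],
  [0, 0, 0],
  [0, 0, 0],
  [0, 0, 0],
  [0, 0, 0],
  [0, 0, 0],
  [0, 0, 0],
  [0, 0, 0],
  [0, 0, 0],
  [0, 0, 0],
], jaw=[0, 0, 0, 0, 0, 0, 0, 0, 0, 0], yaw=[0.12, 0.12, 0.12, 0.12, 0.12, 0.12, 0.12, 0.12, 0.12, 0.12])

```text
time: 32.12
ee_pos: [0.5419, -0.0457, 0.3394]
tcp_rot: [-177.8, 0.1, -51.6]
wrist_force: [-0.4, 0.4, -0.3]
opening: 0.0855
grasp_force: 0.0
```

Emit:
move_arm([
  [0, 0, 0],
  [0, 0, 0],
  [0, 0, 0],
  [0, 0, 0],
  [0, 0, 0],
  [0, 0, 0],
  [0, 0, 0],
  [0, 0, 0],
  [0, 0, 0],
], jaw=[0, 0, 0, 0, 0, 0, 0, 0, 0], yaw=[0.12, 0.12, 0.12, 0.12, 0.12, 0.12, 0.12, 0, 0])

```text
time: 32.87
ee_pos: [0.5426, -0.0369, 0.3394]
tcp_rot: [-178.1, 0.1, -4.4]
wrist_force: [-0.3, 0.7, -0.4]
opening: 0.0855
grasp_force: 0.0
```

Run:
```python
from h import *
o=bot.get_obs(); print(o["ee_pos"],o["tcp_rot"],o["q"].round(2))
```

```text
[ 0.54256363 -0.03692291  0.33939409] [-1.78109897e+02  5.70365100e-02 -4.44604949e+00] [  -4.28    3.31    1.07   87.82    1.89 -179.83]
```

Emit:
move_arm([
  [0, 0, 0],
  [0, 0, 0],
  [0, 0, 0],
  [0, 0, 0],
  [0, 0, 0],
], jaw=[0, 0, 0, 0, 0], yaw=[0.05, 0.05, 0.03, 0, 0])

```text
time: 33.28
ee_pos: [0.5432, 0.002, 0.3396]
tcp_rot: [-179.6, 0.1, 0.1]
wrist_force: [0.5, 0.2, -0.4]
opening: 0.085
grasp_force: 0.0
```

Run:
```python
from h import *
o=bot.get_obs(); print(o["ee_pos"],o["tcp_rot"],o["q"].round(2))
```

```text
[0.54321948 0.00199544 0.339574  ] [-1.79597305e+02  5.52844017e-02  5.06573899e-02] [ 1.3000e-01  3.2300e+00  1.0200e+00  8.7840e+01  4.0000e-01 -1.7992e+02]
```

Emit:
move_arm([
  [0, 0, 0],
  [0, 0, 0],
  [0, 0, 0],
], jaw=[0, 0, 0], yaw=[0.035, 0, 0])

```text
time: 33.53
ee_pos: [0.543, 0.0125, 0.3396]
tcp_rot: [180.0, 0.1, 1.3]
wrist_force: [-0.1, -0.1, -0.7]
opening: 0.0853
grasp_force: 0.0
```

Run:
```python
from h import *
o=bot.get_obs(); print(o["ee_pos"],o["tcp_rot"],o["q"].round(2))
m=camera_model("wrist"); a=save("wrist","w12")
find("wrist",["wing_nut","nut_wing"])
hsv=cv2.cvtColor(a,cv2.COLOR_RGB2HSV); k=cv2.inRange(hsv,(14,90,100),(36,255,255))
n,l,s,ce=cv2.connectedComponentsWithStats(k)
for i in range(1,n):
    if s[i,4]>60: print(ce[i].round(),s[i],at_z("wrist",ce[i],.075,m).round(4))
x=a[120:300,150:360]; save("","w12c",cv2.resize(x,None,fx=3,fy=3,interpolation=cv2.INTER_CUBIC))
```

```text
[0.54298794 0.01250556 0.3395838 ] [1.79998497e+02 5.96738014e-02 1.25795580e+00] [   1.32    3.22    1.01   87.85   -0.   -179.94]
wing_nut 0.97 [254.5 190.9] [0.5447 0.0103 0.062 ]
wing_nut 0.19 [342.5 185.2] [ 0.5526 -0.0754  0.062 ]
nut_wing 0.8 [281.3 206.4] [ 0.5359 -0.0146  0.08  ]
[155. 171.] [141 165  32  11 221] [0.5657 0.1014 0.075 ]
[197. 172.] [183 166  30  11 224] [0.5656 0.063  0.075 ]
[308. 175.] [294 169  30  11 248] [ 0.5652 -0.0373  0.075 ]
[347. 176.] [332 170  33  11 254] [ 0.5651 -0.0738  0.075 ]
[253. 196.] [222 182  62  32 747] [0.5438 0.012  0.075 ]
```

View pics/w12c.png

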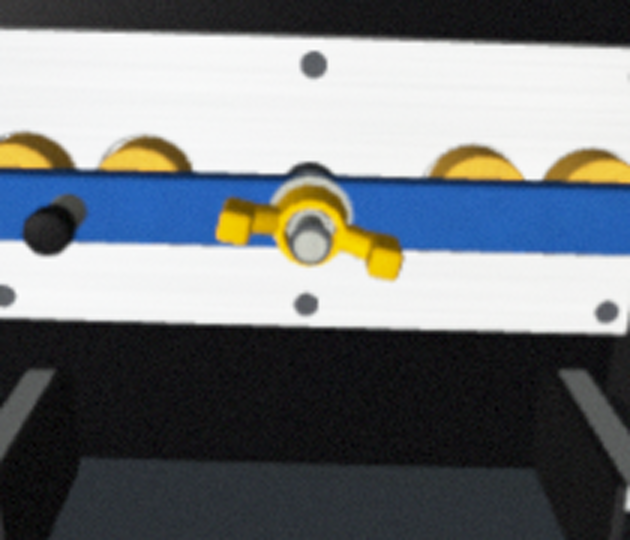

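Run:
```python
from h import *
m=camera_model("wrist")
for z in(.080,.0885):
    p=at_z("wrist",(228.7,193.7),z,m);q=at_z("wrist",(278,205.7),z,m); d=p-q
    print(p[:2],q[:2],np.hypot(*d[:2]),np.degrees(np.arctan2(d[1],d[0])),(p+q)[:2]/2)
```

```text
[0.54711674 0.03394632] [ 0.53652408 -0.01147755] 0.04664260758209323 76.87344832041188 [0.54182041 0.01123439]
[0.54986327 0.03323575] [ 0.53966239 -0.01050811] 0.044917519628860765 76.87344832041182 [0.54476283 0.01136382]
```

Emit:
move_arm([
  [0, 0, 0],
  [0, 0, 0],
  [0, 0, 0],
  [0, 0, 0],
  [0, 0, 0],
  [0, 0, 0],
  [0, 0, 0],
  [0, 0, 0],
  [0, 0, 0],
  [0, 0, 0],
], jaw=[0, 0, 0, 0, 0, 0, 0, 0, 0, 0], yaw=[-0.12, -0.12, -0.12, -0.12, -0.12, -0.12, -0.12, -0.12, -0.12, -0.12])

```text
time: 34.52
ee_pos: [0.543, 0.0121, 0.3396]
tcp_rot: [180.0, 0.1, -67.9]
wrist_force: [0.3, 0.4, 1.0]
opening: 0.085
grasp_force: 0.0
```

Emit:
move_arm([
  [0, 0, 0],
  [0, 0, 0],
  [0, 0, 0],
  [0, 0, 0],
  [0, 0, 0],
  [0, 0, 0],
  [0, 0, 0],
  [0, 0, 0],
  [0, 0, 0],
  [0, 0, 0],
], jaw=[0, 0, 0, 0, 0, 0, 0, 0, 0, 0], yaw=[-0.12, -0.12, -0.12, -0.12, -0.12, -0.12, -0.12, -0.12, -0.12, -0.12])

```text
time: 35.35
ee_pos: [0.543, 0.0121, 0.3395]
tcp_rot: [180.0, 0.1, -136.6]
wrist_force: [-0.2, -0.5, 0.4]
opening: 0.0854
grasp_force: 0.0
```

Emit:
move_arm([
  [0, 0, 0],
  [0, 0, 0],
  [0, 0, 0],
  [0, 0, 0],
  [0, 0, 0],
  [0, 0, 0],
  [0, 0, 0],
  [0, 0, 0],
  [0, 0, 0],
  [0, 0, 0],
], jaw=[0, 0, 0, 0, 0, 0, 0, 0, 0, 0], yaw=[-0.12, -0.12, -0.12, -0.12, -0.12, -0.12, -0.12, -0.12, 0, 0])

```text
time: 36.18
ee_pos: [0.543, 0.0122, 0.3396]
tcp_rot: [180.0, 0.1, 168.9]
wrist_force: [0.0, -0.1, 0.1]
opening: 0.0853
grasp_force: 0.0
```

Run:
```python
from h import *
o=bot.get_obs(); print(o["ee_pos"],o["tcp_rot"],o["q"].round(2))
```

```text
[0.54299409 0.01218661 0.33958501] [1.79998675e+02 6.52641140e-02 1.68930521e+02] [ 1.290e+00  3.140e+00  9.300e-01  8.772e+01 -1.000e-02  1.236e+01]
```

Emit:
move_arm([
  [0, 0.0004, -0.035],
  [0, 0, -0.035],
  [0, 0, -0.033],
  [0, 0, 0],
  [0, 0, 0],
  [0, 0, 0],
  [0, 0, 0],
  [0, 0, 0],
  [0, 0, 0],
  [0, 0, 0],
], jaw=[0, 0, 0, 0, 0, 0.6, 0.6, 0.6, 0.6, 0.6], yaw=[-0.035, 0, 0, 0, 0, 0, 0, 0, 0, 0], force=30)

```text
time: 37.02
ee_pos: [0.5435, 0.0119, 0.2394]
tcp_rot: [-179.9, 0.3, 166.7]
wrist_force: [-3.4, -8.1, 7.1]
opening: 0.0548
grasp_force: 31.1
```

Emit:
move_arm([
  [0, -0.0007, 0],
  [0, 0, 0],
  [0, 0, 0],
  [0, 0, 0],
  [0, 0, 0],
  [0, 0, 0],
  [0, 0, 0],
  [0, 0, 0],
  [0, 0, 0],
  [0, 0, 0],
], jaw=[0.6, 0.6, 0.6, 0.6, 0.6, 0.6, 0.6, 0.6, 0.6, 0.6], yaw=[0.12, 0.12, 0.12, 0.12, 0.12, 0.12, 0.12, 0.12, 0.12, 0.12])

```text
time: 37.85
ee_pos: [0.543, 0.0121, 0.2393]
tcp_rot: [-179.9, 0.1, -124.2]
wrist_force: [-7.7, -1.4, 7.3]
opening: 0.0553
grasp_force: 31.2
```

Emit:
move_arm([
  [0, 0, 0],
  [0, 0, 0],
  [0, 0, 0],
  [0, 0, 0],
  [0, 0, 0],
  [0, 0, 0],
  [0, 0, 0],
  [0, 0, 0],
  [0, 0, 0],
  [0, 0, 0],
], jaw=[0.6, 0.6, 0.6, 0.6, 0.6, 0.6, 0.6, 0.6, 0.6, 0.6], yaw=[0.12, 0.12, 0.12, 0.12, 0.12, 0.12, 0.12, 0.12, 0.12, 0.06])

```text
time: 38.68
ee_pos: [0.5424, 0.0123, 0.2375]
tcp_rot: [179.9, 0.1, -58.8]
wrist_force: [-6.7, 1.6, -0.2]
opening: 0.0548
grasp_force: 36.9
```

Emit:
move_arm([
  [0, 0, 0],
  [0, 0, 0],
  [0, 0, 0],
  [0, 0, 0],
  [0, 0, 0],
  [0, 0, 0],
  [0, 0, 0],
  [0, 0, 0],
  [0, 0, 0],
], jaw=[0.6, 0.6, 0, 0, 0, 0, 0, 0, 0], yaw=[0, 0, 0, 0, 0, 0, 0, 0, 0])

```text
time: 39.43
ee_pos: [0.543, 0.0121, 0.2367]
tcp_rot: [-180.0, 0.1, -59.2]
wrist_force: [0.2, -1.0, 1.3]
opening: 0.0852
grasp_force: 0.0
```

Run:
```python
from h import *
m=camera_model("wrist"); a=save("wrist","w13"); b=save("scene","s13")
s0=cv2.imread("pics/scene0.png")[:,:,::-1]; u,v=262,170
f=lambda x:cv2.resize(x[v-40:v+40,u-40:u+40],(380,380),interpolation=cv2.INTER_CUBIC)
save("","v13",np.hstack([f(b),cv2.resize(a[130:330,150:360],(399,380))]))
o=bot.get_obs()
for t in ["wing_nut","nut_wing"]:
  for c in("scene","wrist"):
    for r in pinpoint(c,t)[:2]: print(t,c,round(r["confidence"],2),r["xy"])
for z in(.058,.062): print(z,proj("scene",[.543,.0121,z]),proj("wrist",[.543,.0121,z],m))
```

```text
wing_nut scene 0.53 [261.6, 176.0]
wing_nut wrist 0.97 [255.2, 236.9]
nut_wing scene 0.48 [268.1, 145.4]
nut_wing scene 0.44 [257.2, 173.3]
nut_wing wrist 0.63 [203.3, 255.1]
nut_wing wrist 0.47 [254.8, 208.1]
0.058 [259.88663015 172.26602887] [252.28903182 239.38240452]
0.062 [259.91709036 171.20021365] [252.30585814 242.4497982 ]
```

View pics/v13.png

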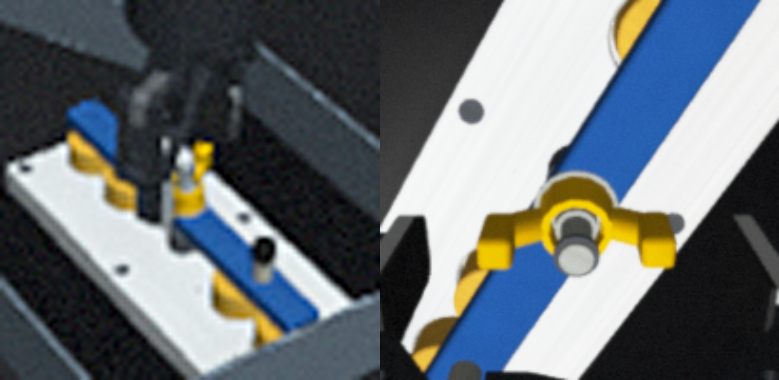

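The stud end now stands clear above the hub and the wing span in the picture fits the lower height, so the nut has dropped. I'll grip it again and run it forward.

Emit:
move_arm([
  [0, 0, -0.002],
  [0, 0, 0],
  [0, 0, 0],
  [0, 0, 0],
  [0, 0, 0],
  [0, 0, 0],
  [0, 0, 0],
], jaw=[0, 0.6, 0.6, 0.6, 0.6, 0.6, 0.6], yaw=[0, 0, 0, 0, 0, 0, 0], force=40)

```text
time: 40.32
ee_pos: [0.5427, 0.012, 0.2347]
tcp_rot: [180.0, 0.1, -59.2]
wrist_force: [-4.7, -2.2, 5.0]
opening: 0.055
grasp_force: 41.6
```

Emit:
move_arm([
  [0, 0, 0],
  [0, 0, 0],
  [0, 0, 0],
  [0, 0, 0],
  [0, 0, 0],
  [0, 0, 0],
  [0, 0, 0],
  [0, 0, 0],
  [0, 0, 0],
  [0, 0, -0.001],
], jaw=[0.6, 0.6, 0.6, 0.6, 0.6, 0.6, 0.6, 0.6, 0.6, 0.6], yaw=[-0.12, -0.12, -0.12, -0.12, -0.12, -0.12, -0.12, -0.12, -0.12, -0.12])

```text
time: 41.15
ee_pos: [0.5431, 0.0119, 0.2338]
tcp_rot: [-180.0, 0.1, -128.3]
wrist_force: [-2.7, -3.0, 6.5]
opening: 0.0547
grasp_force: 42.6
```

Forces are low, so I'll continue.

Emit:
move_arm([
  [0, 0, 0],
  [0, 0, 0],
  [0, 0, 0],
  [0, 0, -0.0005],
  [0, 0, 0],
  [0, 0, 0],
  [0, 0, 0],
  [0, 0, 0],
  [0, 0, 0],
  [0, 0, -0.0005],
], jaw=[0.6, 0.6, 0.6, 0.6, 0.6, 0.6, 0.6, 0.6, 0.6, 0.6], yaw=[-0.12, -0.12, -0.12, -0.12, -0.12, -0.12, -0.12, -0.12, -0.12, -0.12])

```text
time: 41.98
ee_pos: [0.5432, 0.0116, 0.233]
tcp_rot: [-179.9, 0.1, 162.9]
wrist_force: [-1.0, -5.5, 4.1]
opening: 0.0549
grasp_force: 42.5
```

Emit:
move_arm([
  [0, 0, 0],
  [0, 0, 0],
  [0, 0, 0],
  [0, 0, -0.0005],
  [0, 0, 0],
  [0, 0, 0],
  [0, 0, 0],
  [0, 0, 0],
  [0, 0, 0],
  [0, 0, -0.0005],
], jaw=[0.6, 0.6, 0.6, 0.6, 0.6, 0.6, 0.6, 0.6, 0.6, 0.6], yaw=[-0.12, -0.12, -0.12, -0.12, -0.12, -0.12, -0.12, -0.12, -0.12, -0.12])

```text
time: 42.82
ee_pos: [0.5429, 0.0114, 0.2319]
tcp_rot: [-180.0, 0.2, 94.1]
wrist_force: [-3.9, -6.3, 5.1]
opening: 0.0549
grasp_force: 42.5
```

Emit:
move_arm([
  [0, 0, 0],
  [0, 0, 0],
  [0, 0, 0],
  [0, 0, -0.0005],
  [0, 0, 0],
  [0, 0, 0],
  [0, 0, 0],
  [0, 0, 0],
  [0, 0, 0],
  [0, 0, -0.0005],
], jaw=[0.6, 0.6, 0.6, 0.6, 0.6, 0.6, 0.6, 0.6, 0.6, 0.6], yaw=[-0.12, -0.12, -0.12, -0.12, -0.12, -0.12, -0.12, -0.12, -0.12, -0.12])

```text
time: 43.65
ee_pos: [0.5426, 0.0115, 0.2308]
tcp_rot: [179.9, 0.2, 25.4]
wrist_force: [-6.4, -6.3, 5.2]
opening: 0.0552
grasp_force: 42.6
```

Run:
```python
from h import *
o=bot.get_obs(); print(o["ee_pos"],o["tcp_rot"],o["q"].round(2),o["torque"].round(2),o["wrist_force"].round(1))
```

```text
[0.54258387 0.01153346 0.23077718] [1.79945067e+02 1.51570466e-01 2.54058891e+01] [ 1.2400e+00  4.2900e+00 -9.9100e+00  7.5920e+01 -1.1000e-01  1.5583e+02] [-1.02  1.33  0.05] [-6.4 -6.3  5.2]
```

Emit:
move_arm([
  [0, 0, 0],
  [0, 0, 0],
  [0, 0, 0],
  [0, 0, 0],
  [0, 0, 0],
  [0, 0, 0],
  [0, 0, 0],
  [0, 0, 0],
  [0, 0, 0],
  [0, 0, 0],
], jaw=[0.6, 0.6, 0.6, 0, 0, 0, 0, 0, 0, 0], yaw=[-0.12, -0.12, 0, 0, 0, 0, 0, 0, 0.12, 0.12])

```text
time: 44.48
ee_pos: [0.5431, 0.0122, 0.2305]
tcp_rot: [-180.0, 0.1, 26.1]
wrist_force: [-1.0, 1.0, -0.4]
opening: 0.085
grasp_force: 0.0
```

Emit:
move_arm([
  [0, 0, 0],
  [0, 0, 0],
  [0, 0, 0],
  [0, 0, 0],
  [0, 0, 0],
  [0, 0, 0],
  [0, 0, 0],
  [0, 0, 0],
  [0, 0, 0],
  [0, 0, 0],
], jaw=[0, 0, 0, 0, 0, 0, 0, 0, 0, 0], yaw=[0.12, 0.12, 0.12, 0.12, 0.12, 0.12, 0.12, 0.12, 0.12, 0.12])

```text
time: 45.32
ee_pos: [0.5431, 0.0121, 0.2305]
tcp_rot: [180.0, 0.1, 94.9]
wrist_force: [0.1, 0.7, -0.2]
opening: 0.0852
grasp_force: 0.0
```

Emit:
move_arm([
  [0, 0, 0],
  [0, 0, 0],
  [0, 0, 0],
  [0, 0, 0],
  [0, 0, 0],
  [0, 0, 0],
  [0, 0, 0],
  [0, 0, 0],
  [0, 0, 0],
  [0, 0, 0],
], jaw=[0, 0, 0, 0, 0, 0, 0, 0, 0, 0], yaw=[0.12, 0.12, 0.12, 0.12, 0.12, 0.12, 0.12, 0.12, 0.12, 0.12])

```text
time: 46.15
ee_pos: [0.543, 0.0122, 0.2305]
tcp_rot: [180.0, 0.1, 163.6]
wrist_force: [-0.7, 0.7, -0.3]
opening: 0.0854
grasp_force: 0.0
```

Emit:
move_arm([
  [0, 0, 0],
  [0, 0, 0],
  [0, 0, 0],
  [0, 0, 0],
  [0, 0, 0],
  [0, 0, 0],
  [0, 0, 0],
], jaw=[0, 0, 0, 0, 0, 0, 0], yaw=[0.12, 0.12, 0.12, 0.12, 0.022, 0, 0])

```text
time: 46.73
ee_pos: [0.543, 0.0121, 0.2306]
tcp_rot: [180.0, 0.1, -168.1]
wrist_force: [1.3, -0.0, -0.2]
opening: 0.0854
grasp_force: 0.0
```

Run:
```python
from h import *
o=bot.get_obs(); print(o["ee_pos"],o["tcp_rot"])
m=camera_model("wrist"); a=save("wrist","w14")
for z in(.052,.054,.056): print(z,proj("wrist",[.543,.0118,z],m))
for t in ["wing_nut","nut_wing"]:
    for r in pinpoint("wrist",t)[:3]: print(t,r["confidence"],r["xy"],at_z("wrist",r["xy"],.073,m))
```

```text
[0.54301985 0.01213144 0.23056434] [ 1.79997618e+02  6.55775101e-02 -1.68142379e+02]
0.052 [249.70030187 240.16960958]
0.054 [249.6765268  241.69226612]
0.056 [249.65220357 243.250312  ]
wing_nut 0.66 [251.3, 240.2] [0.53203915 0.01054322 0.073     ]
nut_wing 0.84 [302.9, 261.9] [0.53929677 0.04125487 0.073     ]
```

Emit:
move_arm([
  [0, 0, -0.001],
  [0, 0, 0],
  [0, 0, 0],
  [0, 0, 0],
  [0, 0, 0],
  [0, 0, 0],
  [0, 0, 0],
], jaw=[0.6, 0.6, 0.6, 0.6, 0.6, 0.6, 0.6], yaw=[0, 0, 0, 0, 0, 0, 0], force=60)

```text
time: 47.47
ee_pos: [0.543, 0.0118, 0.2299]
tcp_rot: [-179.9, 0.1, -168.0]
wrist_force: [-1.5, -5.1, 5.2]
opening: 0.0544
grasp_force: 63.5
```

Emit:
move_arm([
  [0, 0, 0],
  [0, 0, 0],
  [0, 0, 0],
  [0, 0, -0.0005],
  [0, 0, 0],
  [0, 0, 0],
  [0, 0, 0],
  [0, 0, 0],
  [0, 0, 0],
  [0, 0, -0.0005],
], jaw=[0.6, 0.6, 0.6, 0.6, 0.6, 0.6, 0.6, 0.6, 0.6, 0.6], yaw=[-0.12, -0.12, -0.12, -0.12, -0.12, -0.12, -0.12, -0.12, -0.12, -0.12])

```text
time: 48.3
ee_pos: [0.543, 0.0116, 0.2288]
tcp_rot: [-180.0, 0.1, 122.9]
wrist_force: [-2.2, -6.9, 4.9]
opening: 0.054
grasp_force: 63.5
```

Run:
```python
from h import *
o=bot.get_obs(); print(o["ee_pos"],o["tcp_rot"],o["torque"].round(2),o["joint_efforts"].round(2)[-1])
```

```text
[0.54297958 0.01155548 0.22881112] [-1.79962652e+02  1.41358515e-01  1.22917729e+02] [-1.38  0.4  -0.  ] -2.35
```

Emit:
move_arm([
  [0, 0, 0],
  [0, 0, 0],
  [0, 0, 0],
  [0, 0, -0.0005],
  [0, 0, 0],
  [0, 0, 0],
  [0, 0, 0],
  [0, 0, 0],
  [0, 0, 0],
  [0, 0, -0.0005],
], jaw=[0.6, 0.6, 0.6, 0.6, 0.6, 0.6, 0.6, 0.6, 0.6, 0.6], yaw=[-0.12, -0.12, -0.12, -0.12, -0.12, -0.12, -0.12, -0.12, -0.12, -0.12])

```text
time: 49.13
ee_pos: [0.5428, 0.0115, 0.2281]
tcp_rot: [180.0, 0.1, 54.2]
wrist_force: [-6.3, -6.9, 11.4]
opening: 0.0542
grasp_force: 64.0
```

Run:
```python
from h import *
o=bot.get_obs(); print(o["ee_pos"],o["tcp_rot"],o["torque"].round(2),o["joint_efforts"].round(2)[-1])
```

```text
[0.54278767 0.01151724 0.22806427] [1.79953361e+02 1.49070956e-01 5.41668646e+01] [-1.45  1.1   0.1 ] -2.25
```

Emit:
move_arm([
  [0, 0, 0],
  [0, 0, 0],
  [0, 0, -0.0005],
  [0, 0, 0],
  [0, 0, 0],
  [0, 0, 0],
  [0, 0, 0],
  [0, 0, 0],
  [0, 0, 0],
  [0, 0, 0],
], jaw=[0.6, 0.6, 0.6, 0.6, 0.6, 0.6, 0.6, 0.6, 0.6, 0.6], yaw=[-0.08, -0.08, -0.08, -0.08, -0.08, -0.08, -0.08, -0.08, 0, 0])

```text
time: 49.97
ee_pos: [0.5427, 0.0116, 0.228]
tcp_rot: [179.9, 0.1, 17.8]
wrist_force: [-5.7, -6.1, 10.8]
opening: 0.0545
grasp_force: 64.1
```

Run:
```python
from h import *
o=bot.get_obs(); print(o["ee_pos"],o["tcp_rot"],o["torque"].round(2),o["joint_efforts"].round(2)[-1])
```

```text
[0.54265945 0.01159762 0.22802188] [1.79919226e+02 9.15689965e-02 1.77948707e+01] [-1.3   1.23 -0.21] 0.11
```

Emit:
move_arm([
  [0, 0, 0],
  [0, 0, 0],
  [0, 0, 0],
  [0, 0, 0],
  [0, 0, 0],
], jaw=[0.6, 0.6, 0.6, 0.6, 0.6], yaw=[-0.05, -0.05, -0.05, 0, 0])

```text
time: 50.38
ee_pos: [0.5427, 0.0117, 0.228]
tcp_rot: [179.9, 0.1, 9.4]
wrist_force: [-7.8, -7.3, 11.6]
opening: 0.0544
grasp_force: 63.8
```

Run:
```python
from h import *
o=bot.get_obs(); print(o["ee_pos"],o["tcp_rot"],o["torque"].round(2),o["joint_efforts"].round(2)[-1])
```

```text
[0.54265258 0.01171952 0.22803573] [1.79893903e+02 8.27001417e-02 9.36052324e+00] [-1.59  1.22  1.51] 1.71
```

Emit:
move_arm([
  [0, 0, 0],
  [0, 0, 0],
  [0, 0, 0],
  [0, 0, 0],
  [0, 0, 0.02],
  [0, 0, 0.03],
  [0, 0, 0.03],
  [0, 0, 0.03],
  [0, 0, 0],
  [0, 0, 0],
], jaw=[0, 0, 0, 0, 0, 0, 0, 0, 0, 0], yaw=[0.04, 0.03, 0, 0, 0, 0, 0, 0, 0, 0])

```text
time: 51.22
ee_pos: [0.5434, 0.0122, 0.3388]
tcp_rot: [180.0, -0.1, 13.2]
wrist_force: [-0.2, -0.7, -0.5]
opening: 0.0856
grasp_force: 0.0
```

Run:
```python
from h import *
o=bot.get_obs(); print(o["ee_pos"],o["tcp_rot"],o["wrist_force"])
m=camera_model("wrist"); a=save("wrist","w15")
find("wrist",["wing_nut","nut_wing","bar_knob","door_edge","door_hinge","cleaner"],.05)
t=camera("top"); print("top"); find("top",["door_edge","door_hinge","cleaner"],.032)
save("","v15",cv2.resize(a[110:310,110:400],None,fx=2.6,fy=2.6,interpolation=cv2.INTER_CUBIC))
```

```text
[0.54338013 0.01219864 0.3387818 ] [ 1.79978233e+02 -1.29768477e-01  1.32430457e+01] [-0.21397439 -0.69280486 -0.54631131]
wing_nut 0.64 [254.3 191. ] [0.5422 0.0102 0.05  ]
wing_nut 0.2 [162.7 163.2] [0.5493 0.1045 0.05  ]
nut_wing 0.8 [282.8 198.9] [ 0.5405 -0.02    0.05  ]
nut_wing 0.64 [159.9 161. ] [0.5506 0.1073 0.05  ]
nut_wing 0.54 [161.2 166.5] [0.5454 0.1054 0.05  ]
bar_knob 0.7 [166.8 180.6] [0.5323 0.0979 0.05  ]
door_hinge 0.7 [329.5 302.8] [ 0.4277 -0.1091  0.05  ]
top
door_edge 0.72 [373.3 207.7] [ 0.5269 -0.3211  0.032 ]
door_hinge 0.85 [314.2 242.1] [ 0.411  -0.1164  0.032 ]
cleaner 0.53 [363.  158.8] [ 0.696  -0.2893  0.032 ]
```

View pics/v15.png

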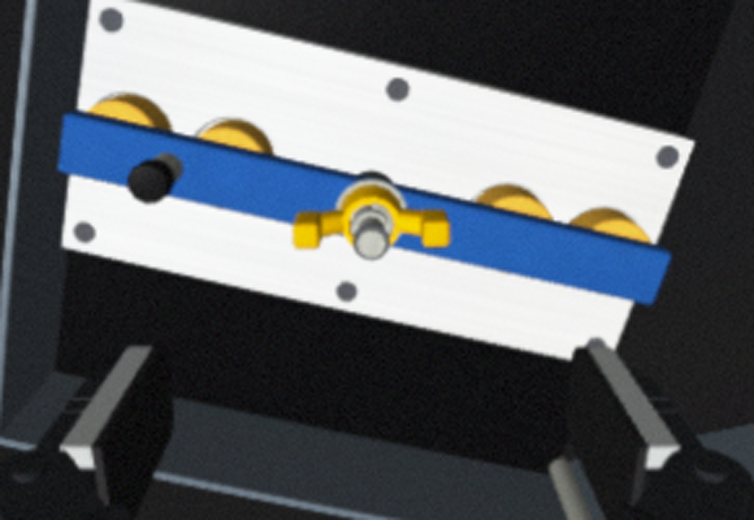

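Emit:
move_arm([
  [-0.0083, -0.0368, 0],
  [-0.0083, -0.0368, 0],
  [-0.0083, -0.0368, 0],
  [-0.0083, -0.0368, 0],
  [-0.0083, -0.0368, 0],
  [-0.0083, -0.0368, 0],
  [-0.0083, -0.0368, 0],
  [-0.0083, -0.0368, 0],
  [-0.0083, -0.0368, 0],
], jaw=[1, 1, 1, 1, 1, 1, 1, 1, 1], yaw=[0, 0, 0, 0, 0, -0.08, -0.08, -0.07, 0])

```text
time: 52.52
ee_pos: [0.4675, -0.3209, 0.3372]
tcp_rot: [180.0, 0.0, -0.1]
wrist_force: [1.4, -0.4, -1.0]
opening: 0.0
grasp_force: 0.0
```

Emit:
move_arm([
  [0, 0, -0.035],
  [0, 0, -0.035],
  [0, 0, -0.035],
  [0, 0, -0.022],
  [0, 0, 0],
  [0, 0, 0],
], jaw=[1, 1, 1, 1, 1, 1], yaw=[0, 0, 0, 0, 0, 0])

```text
time: 53.02
ee_pos: [0.468, -0.3189, 0.2096]
tcp_rot: [-179.9, 0.2, 0.1]
wrist_force: [-0.4, -0.3, 0.6]
opening: -0.0002
grasp_force: 0.0
```

Run:
```python
from h import *
o=bot.get_obs(); p=o["ee_pos"][:2]; print(o["ee_pos"],o["tcp_rot"],o["wrist_force"])
h=np.array([.4173,-.1195]); a=np.linspace(1.07,0,20); 
# finger centre: .2 along door, offset .0165 outside (-n)
P=np.array([h+.2*np.array([np.cos(t),-np.sin(t)])-.018*np.array([np.sin(t),np.cos(t)]) for t in a])
print((P[0]-p).round(4)); print(np.diff(P,axis=0).round(4).tolist(),P[-1])
```

```text
[ 0.46800129 -0.31892847  0.20958128] [-1.79930730e+02  1.59645757e-01  1.09865773e-01] [-0.41758129 -0.29871574  0.61571152]
[0.0295 0.0153]
[[0.0102, 0.0048], [0.0099, 0.0054], [0.0096, 0.0059], [0.0093, 0.0065], [0.0089, 0.007], [0.0085, 0.0075], [0.0081, 0.0079], [0.0076, 0.0084], [0.0071, 0.0088], [0.0066, 0.0092], [0.0061, 0.0095], [0.0055, 0.0099], [0.005, 0.0102], [0.0044, 0.0104], [0.0038, 0.0106], [0.0032, 0.0108], [0.0026, 0.011], [0.002, 0.0111], [0.0013, 0.0112]] [ 0.6173 -0.1375]
```

Emit:
move_arm([
  [0.015, 0.0077, 0],
  [0.0145, 0.0076, 0],
  [0.0102, 0.0048, 0],
  [0.0099, 0.0054, 0],
  [0.0096, 0.0059, 0],
  [0.0093, 0.0065, 0],
  [0.0089, 0.007, 0],
  [0.0085, 0.0075, 0],
  [0.0081, 0.0079, 0],
  [0.0076, 0.0084, 0],
], jaw=[1, 1, 1, 1, 1, 1, 1, 1, 1, 1], yaw=[0, 0, 0, 0, 0, 0, 0, 0, 0, 0])

```text
time: 53.85
ee_pos: [0.5707, -0.2496, 0.2099]
tcp_rot: [-180.0, 0.1, 0.1]
wrist_force: [-0.4, -1.0, -0.6]
opening: -0.0
grasp_force: 0.1
```

Emit:
move_arm([
  [0.0071, 0.0088, 0],
  [0.0066, 0.0092, 0],
  [0.0061, 0.0095, 0],
  [0.0055, 0.0099, 0],
  [0.005, 0.0102, 0],
  [0.0044, 0.0104, 0],
  [0.0038, 0.0106, 0],
  [0.0032, 0.0108, 0],
  [0.0026, 0.011, 0],
  [0, 0, 0],
], jaw=[1, 1, 1, 1, 1, 1, 1, 1, 1, 1], yaw=[0, 0, 0, 0, 0, 0, 0, 0, 0, 0])

```text
time: 54.68
ee_pos: [0.6146, -0.1579, 0.2101]
tcp_rot: [-180.0, 0.1, 0.2]
wrist_force: [-0.0, 0.2, -0.6]
opening: -0.0002
grasp_force: 0.0
```

Emit:
move_arm([
  [0.002, 0.008, 0],
  [0.0013, 0.006, 0],
  [0, 0.005, 0],
  [0, 0.003, 0],
  [0, 0, 0],
  [0, 0, 0],
], jaw=[1, 1, 1, 1, 1, 1], yaw=[0, 0, 0, 0, 0, 0])

```text
time: 55.18
ee_pos: [0.6175, -0.1379, 0.2101]
tcp_rot: [-180.0, 0.1, 0.1]
wrist_force: [0.6, -0.0, -0.6]
opening: -0.0002
grasp_force: 0.0
```

Run:
```python
from h import *
camera("top"); find("top",["door_edge","door_hinge"])
```

```text
door_hinge 0.92 [316.4 242.2] [ 0.4106 -0.124   0.031 ]
door_hinge 0.27 [206.  147.5] [0.7395 0.253  0.031 ]
```

Emit:
move_arm([
  [0, 0.002, 0],
  [0, 0.002, 0],
  [0, 0.002, 0],
  [0, 0, 0],
  [0, 0, 0],
], jaw=[1, 1, 1, 1, 1], yaw=[0, 0, 0, 0, 0])

```text
time: 55.75
ee_pos: [0.6174, -0.135, 0.2102]
tcp_rot: [179.6, 0.0, -0.1]
wrist_force: [0.3, -21.1, -1.7]
opening: 0.0001
grasp_force: 10.7
```

Emit:
move_arm([
  [0, 0.002, 0],
  [0, 0.002, 0],
  [0, 0, 0],
  [0, 0, 0],
  [0, 0, 0],
], jaw=[1, 1, 1, 1, 1], yaw=[0, 0, 0, 0, 0])

```text
time: 56.17
ee_pos: [0.6174, -0.1335, 0.2103]
tcp_rot: [179.2, 0.0, -0.3]
wrist_force: [-0.7, -38.4, -2.7]
opening: 0.0003
grasp_force: 19.2
```

Emit:
move_arm([
  [0, -0.01, 0],
  [0, -0.02, 0],
  [0, -0.01, 0.02],
  [0, 0, 0.035],
  [0, 0, 0.035],
  [0, 0, 0.035],
  [-0.03, 0.015, 0],
  [-0.03, 0.015, 0],
  [0, 0, 0],
  [0, 0, 0],
], jaw=[1, 1, 1, 1, 1, 1, 1, 1, 1, 1], yaw=[0, 0, 0, 0, 0, 0, 0, 0, 0, 0])

```text
time: 57.0
ee_pos: [0.5565, -0.1375, 0.3355]
tcp_rot: [180.0, 0.0, 0.1]
wrist_force: [0.5, 0.4, -0.2]
opening: -0.0003
grasp_force: 0.0
```

Run:
```python
from h import *
o=bot.get_obs(); print(o["ee_pos"],o["tcp_rot"],o["wrist_force"],o["time"])
m=camera_model("wrist"); a=save("wrist","w16"); find("wrist",["door_edge","door_hinge"])
for p in [(-.125,-.132),(.112,-.132)]:
    c,s=np.cos(-.0055),np.sin(-.0055); print(proj("wrist",[.543+c*p[0]-s*p[1],.0125+s*p[0]+c*p[1],.059],m))
save("","v16",np.hstack([cv2.resize(a,(440,330)),cv2.resize(camera("scene")[100:230,170:310],(355,330))]))
```

```text
[ 0.55647267 -0.13748927  0.33554782] [1.79996393e+02 2.83218658e-02 1.35351252e-01] [ 0.50075906  0.35408315 -0.23463852] 57.0
door_edge 0.9 [236.6  89.1] [ 0.6548 -0.1225  0.032 ]
[235.60248832 308.70943157]
[233.01325979  85.69517325]
```

View pics/v16.png

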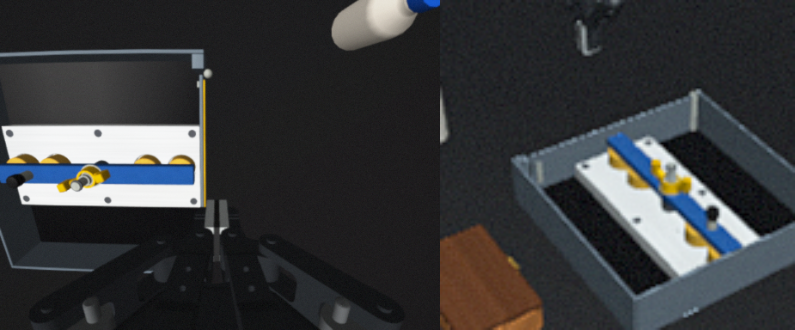

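The wrist view at (236,89) shows the door edge flush with the shield wall. The bar lies over all four bushes, the nut is run down, and the gripper is clear of everything.

```bash
python3 -c "
from workcell import bot
print(bot.job_done())"
```

```text
the job is handed in; nothing more can be done
None
```

I handed the job in at about 57 s, with no verdict returned. All four brass bushes are in their pockets, the bar is against its stop, the nut is dropped on and run to the thread end, the door is shut, and the gripper is clear.

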